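# Latch the damp box shut

## Robot

A 7-joint arm with a two-finger parallel gripper is mounted at the origin on the work surface. World frame = base frame: x ahead of the robot, y to its left, z up, the work surface at z = 0. Lengths are in m, angles in rad, forces in N, time in s.
With the tool pointing down it reaches from about 0.4 to 0.85 m from the base axis. Payload 4.5 kg.
Tool frame: the origin (TCP) lies between the finger pads; the fingertips stand 19 mm ahead of it and the grasp point (between the pads) is the TCP (r.nose_length is the distance from the TCP to the fingertips, in m); z points along the fingers, x is the direction in which the jaws open and shut, and the axes are right-handed (so a half turn about z gives the same grasp; the last joint's range is limited). The gripper opens to 88 mm and grips with 3 to 60 N. Pads are 18 mm wide; open, the fingers measure 123 mm over their backs; the gripper's body (75 mm by 187 mm) begins 45 mm behind the grasp point.
Start: joints at [-1.244, 0.689, -0.195, 1.565, 0.157, 0.902, -0.215], TCP at [0.18, 0.598, 0.237] pointing down, gripper open.
Joint ranges: [-3.01, 3.01], [-0.46, 2.08], [-1.47, 1.51], [0.13, 2.56], [-1, 4.14], [0.04, 2.09], [-2.66, 2.66]. Speed limits (rad/s): [2.57, 2.57, 3.14, 3.14, 3.14, 3.14, 3.14].

## Interface

Orientations are given as a unit quaternion [x, y, z, w].
In Python, from plant import get_state, vision, r gives the robot as it stands.
- The arm moves only by the tool play_rows, never from a script. Its argument "deltas" is a list that holds one entry, the list of rows, each a list of 7 numbers: the gripper command: -1 is fully open, 1 is shut, values between are in proportion, then the shift along the tool's x, y, z normalised to -1 to 1, where 1 is 300 mm, then the turn, a rotation vector about the tool's x, y, z normalised to -1 to 1, where 1 is pi rad. A call has 1 to 5 rows; each row is the pose to reach, as a shift and turn from the pose measured when the call began, along the tool's axes at that moment, turning the shorter way round; what a row does not reach only later rows make up. A row lasts 1/8 s, in which the tool goes at most 62.5 mm and 10.7 degrees, less where a joint would pass 70% of its speed; a pose out of reach is approached as far as the arm can. A call with a number of a shift or a turn outside -1 to 1 is refused whole. A call with a gripper value outside its range is refused whole. The fingers move at their own pace and stop on an object; "force" is the grip in N (left out, the last holds). Time passes only in rows, so rows that repeat a pose let the fingers close. It gives the time, the measured TCP pose, the force and the opening at its end, in the units of the state.
- get_state(): the state, without advancing time (a new reading comes with each control period).
- vision.snapshot(name): name is "scene" or "side" or "wrist"; returns the picture (400x640x3 uint8, red, green, blue); there is no depth.
- vision.camera_model(name): a dict with "vfov" (degrees; the focal length in pixels is half the picture's height over the tangent of half this angle, whatever the lens; pixels are square), "cx", "cy" (the principal point, pixels), "world_to_cam" (4x4, takes a point from world to camera coordinates). Camera axes: x right, y up, looking along -z (the intrinsics and any distortion apply to the point x, -y, -z); pixel columns grow to the right and rows downward; lengths in m; the calibration is good to about 2 mm. The wrist camera is an equidistant fisheye: a pixel r from the principal point sees the ray r / f radians off the axis. A picture is of the moment at which its call begins: read the wrist's pose just before it. camera_model takes no time and is no camera call; for the wrist camera it gives the pose at the moment of the call.
- r.finish_job(): hands the job in, once; it reports no verdict.
The state is a dict: "clock": time; "q": joint angles; "qd": joint speeds; "joint_torque": joint torques, N m; "tool_pos": TCP position; "eef_rot": TCP orientation; "contact_force": force on the tool from outside, world axes, zero at the start; "moment": the same for the moment, N m; "opening": opening from 0.0 (shut) to 1.0 (fully open).
Only numpy, scipy, OpenCV 4.12 (cv2) and the standard library are available. Lean on these libraries where they do the work, as an engineer would, in place of code of your own. Each camera call takes 0.05 s, during which the arm holds its last target.

## Task

Close up the grey damp box so the bowls inside stay moist: lower its lid onto the rubber seal without slamming it, put the latch's wire bail over the keeper's lip, and press the lever down until it clicks fully home past its safety catch, so the lid is pulled tight. Press by feel, never with more than about 35 N, let go, and leave the other things on the bench where they are.

Things in the scene. Friction and masses are not known exactly. Their poses are not given: they have to be found in the camera images.
- dampbox: Dark grey plastic box 200 mm deep (its x), 260 wide (its y), fixed on the bench; rim 112 mm high, black rubber seal 7.5 mm proud of it; lighter grey hinged lid. Origin: centre of its underside. x points from the latch side (front wall at x = -100 mm) to the hinge side, z up. The steel latch is at the middle of the front wall (y = 0) and moves in the box's x-z plane.
- lid (a joint): Lid angle (rad): 0 = down on the bare rim, grows as the front edge rises. Starts 0.35 to 0.75. Stiff hinge: it stays where left; a few newtons on top push it down, to about 0.022 where it meets the seal (front edge 4.5 mm up); the seal then yields about 17 N per mm. Pulled tight by the latch: about 0.005.
- lid_hinge (a point): Middle of the lid's hinge axis (along the box's y): 104 mm behind the box's centre, 117 mm above the bench. The lid is 200 x 260 mm, its flange's top 6 mm above this axis when closed; a raised panel reaches from 36 to 172 mm in front of the axis, 210 mm wide, its top 14 mm above the axis.
- lid_front_edge (a point): Top of the lid's flange at the middle of its front edge; 204 mm from the hinge axis.
- keeper_seat (a point): On the lid; where the centre of the bail's cross-bar ends: 7.5 mm in front of the lid's edge, 128.5 mm up at lid 0. x towards the hinge, z up when closed. The keeper is a steel strap 26 mm wide: a ramp rising 25 degrees towards the hinge, 23 mm long, and in front of it an upright lip (2.5 to 5.5 mm in front of this point, top 4.5 mm above it). A bar laid behind the lip slides down the ramp.
- lever_pivot (a point): Centre of the lever's pivot, fixed on the box: 12 mm in front of the front wall, 100 mm above the bench; its axis is the box's y.
- lever (a joint): Lever angle (rad): 0 = home (rigid stop), straight down along the front wall; pi/2 = straight out; grows out and up, stop at 2.5. Starts 2.05 to 2.4. Stiff pivot, stays where left. Forces at 44 mm from the pivot: 3 N free; hooked, up to 8 N between 0.9 and 0.4 (seal), 3 N at 0.15; then 12 to 20 N from 0.14 to 0.04, riding over the safety catch, which clicks behind its end at home.
- lever_tip (a point): On the lever's outer face (upper when raised), 45 mm from the pivot. Steel plate 24 mm wide, 48 mm long from the pivot; its outer face lies 5 mm off the line through the pivot, with a small curl up to 7 mm off that line 41 to 45 mm from the pivot. The sprung safety catch sits under its end, 54 mm above the bench: left short of the click, the lever is not home.
- bail (a joint): Angle of the wire bail on the lever (rad): 0 as latched, grows as it folds back along the lever; starts at its stop, 2.85, leaning back over the raised lever away from the box. It swings freely: past upright it falls towards the lid. Its pin is on the lever, 12 mm from the lever's pivot.
- bail_bar (a point): Centre of the bail's cross-bar: round steel wire 5 mm thick, 38 mm between the centres of its two side wires (along the box's y), 40.6 mm from the bail's pin.
- tape_roll: Bystander: roll of masking tape, ring 100 mm across, 25 mm high.
- loop_tool: Bystander: wooden-handled loop tool, 180 mm long, 14 mm thick, lying in front of the box.
- rib: Bystander: wooden rib 100 x 45 x 9 mm.
- test_bowl: Bystander: unglazed bowl 90 mm across, 45 mm high, standing on the bench.
- glaze_brush: Bystander: flat glaze brush 200 mm long, lying behind the box.

How it is judged:
On the way, in this order (a step that is already met when the one before it is completed fails the run):
1. the lid is down on its seal (lid angle under 0.035) (value of joint lid below 0.035 rad), for 0.2 s.
2. with the lid down, the bail's cross-bar is over the keeper: resting behind the lip, on the ramp or in the seat (value of joint lid below 0.035 rad and x of bail_bar in the frame of keeper_seat between -0.004 and 0.04 m and z of bail_bar in the frame of keeper_seat between -0.004 and 0.01 m), for 0.2 s.
At the end, for the whole second after the job is handed in: The lever is home (under 0.035 rad, 1.6 mm at its free end, held by the safety catch), the bail's cross-bar is in the keeper's seat (within 5 mm), the lid is pulled tight (under 0.010 rad, 2 mm at its front edge), and nothing is moving (value of joint lever below 0.035 rad and value of joint lid below 0.01 rad and distance between bail_bar and keeper_seat below 0.005 m and linear speed of each of tape_roll, loop_tool, rib, test_bowl, glaze_brush below 0.02 m/s); the robot touches nothing.
It fails at once if the box, its lid or its latch pressed with more than 35 N (contact force between any of the fingers, the arm and dampbox above 35 N).
It fails at once if the lid slammed (faster than 1.5 rad/s) (velocity of joint lid below -1.5 rad/s).
It fails at once if another thing on the bench moved more than 15 mm (distance of any of tape_roll, loop_tool, rib, test_bowl, glaze_brush from where it was at the start of the episode above 0.015 m).
It also fails if it takes over 58 s, if anything falls off the work surface, if the arm or the gripper's body presses on something with over 40 N, if the wrist force passes 120 N, or if a joint passes its speed limit or range.

## Working session

There is one attempt and no reset: what is moved stays moved. The work goes in short steps, Python scripts to look and compute and a tool call to move; the robot and the scene stay as the last step left them, time stands still between calls to the robot, and variables do not carry over. Pictures are saved under pics/ and viewed, and the job is handed in when it is done.

Besides the shell and the picture viewer there is one more tool, called after "Request:" as name([rows], argument=value, ...), one row to a line, values as JSON. play_rows: Moves the arm, as the interface text tells. Scaled input: -1 to 1 covers 300 mm each way for a shift and pi rad each way for a turn. Its arguments: {"type":"object","properties":{"deltas":{"type":"array"},"force":{"type":"number"}},"required":["deltas"]}

```bash
mkdir -p pics; ls
cat > a.py <<'E'
from plant import get_state, vision, r
import cv2,sys,numpy as np
def snap(n,f):
    m=vision.camera_model(n); im=vision.snapshot(n); cv2.imwrite('pics/'+f+'.png',im[:,:,::-1]); return im,m
E
python3 - <<'E'
from a import *
print(get_state())
for n in ('scene','side','wrist'):
    im,m=snap(n,n+'0'); print(n,m)
print(get_state()['clock'],r.nose_length)
E
```

```text
pics
{'clock': 0.0, 'q': array([-1.24420639,  0.68999498, -0.19451109,  1.5663536 ,  0.15734756,
        0.90251249, -0.21510234]), 'qd': array([ 4.53044170e-04, -4.57009719e-04,  2.23411738e-04,  7.61830675e-04,
        1.71815830e-03,  2.83528828e-05,  1.74719394e-03]), 'joint_torque': array([-5.13324824e-05, -5.27548492e+01, -1.26672048e+00, -1.53424448e+01,
       -5.26881649e-02,  6.74277529e-03,  1.65935612e-04]), 'tool_pos': array([0.18026626, 0.59776481, 0.23650057]), 'eef_rot': array([ 8.02657339e-01,  5.96439704e-01, -6.95418109e-04,  6.26266540e-04]), 'contact_force': array([ 0.60787201, -0.43170747,  0.01359504]), 'moment': array([ 0.03861363,  0.02545975, -0.0100149 ]), 'opening': 0.9997875548305679}
scene {'vfov': 56.150492361508846, 'cx': 325.09982264936997, 'cy': 194.41241774508947, 'world_to_cam': array([[-0.13455074,  0.99082792,  0.01249546,  0.08410308],
       [-0.73629031, -0.10840877,  0.66792524,  0.30069486],
       [ 0.66315359,  0.08066955,  0.74412347, -1.44393843],
       [ 0.        ,  0.        ,  0.        ,  1.        ]])}
side {'vfov': 50.17266252535184, 'cx': 326.2481528161684, 'cy': 199.56524098570628, 'world_to_cam': array([[ 0.95588354, -0.29369588, -0.00542082, -0.48890595],
       [ 0.23291373,  0.74655465,  0.62322335, -0.14129429],
       [-0.17899119, -0.59699152,  0.78202511, -1.14156717],
       [ 0.        ,  0.        ,  0.        ,  1.        ]])}
wrist {'vfov': 65.70646984690485, 'cx': 316.66600910786474, 'cy': 197.8665212748369, 'world_to_cam': array([[ 0.28738866,  0.95780889, -0.00314437, -0.62288556],
       [-0.92612539,  0.27704165, -0.25600718,  0.03542308],
       [-0.24433483,  0.07648564,  0.96666977, -0.38860861],
       [ 0.        ,  0.        ,  0.        ,  1.        ]])}
0.15 0.019
```

View pics/scene0.png

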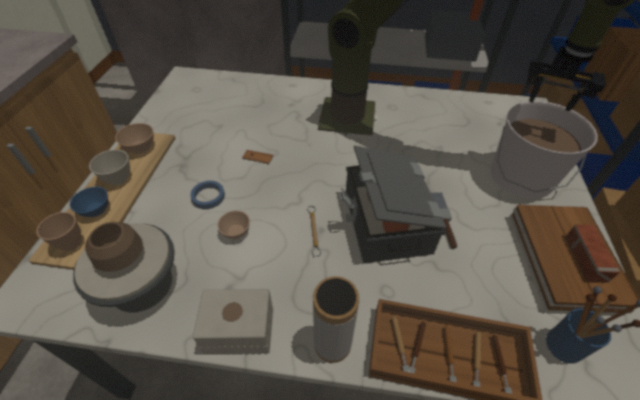

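View pics/side0.png

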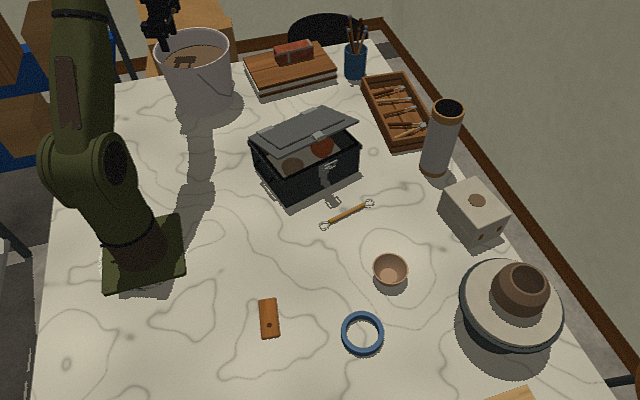

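View pics/wrist0.png

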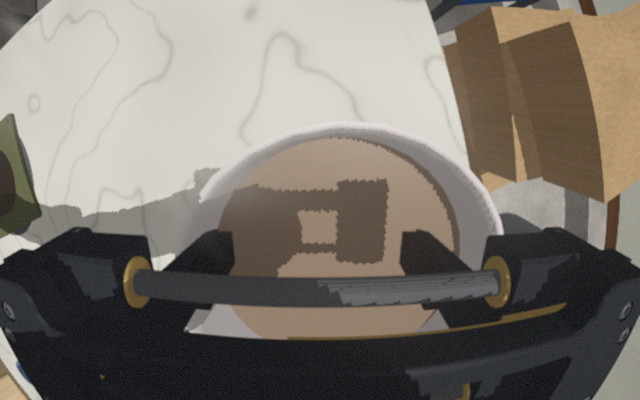

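The scene shows the box around px (395,210), its latch facing left towards the loop tool (315,230). In the side view the latch is near (330,170). I'll zoom in next.

Run:
```python
import cv2
a=cv2.imread('pics/scene0.png')[130:270,290:470]; cv2.imwrite('pics/z1.png',cv2.resize(a,None,fx=4.2,fy=4.2,interpolation=cv2.INTER_CUBIC))
a=cv2.imread('pics/side0.png')[95:235,235:395]; cv2.imwrite('pics/z2.png',cv2.resize(a,None,fx=4.2,fy=4.2,interpolation=cv2.INTER_CUBIC))
```

```text
(no output)
```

View pics/z1.png

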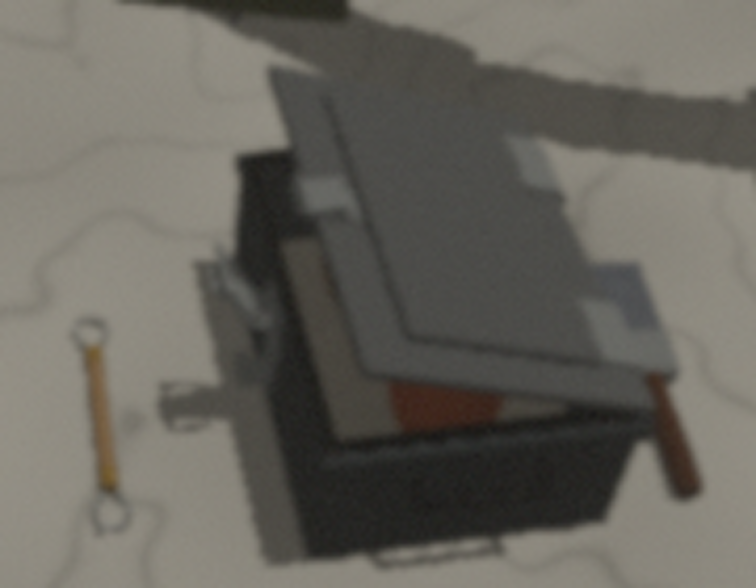

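View pics/z2.png

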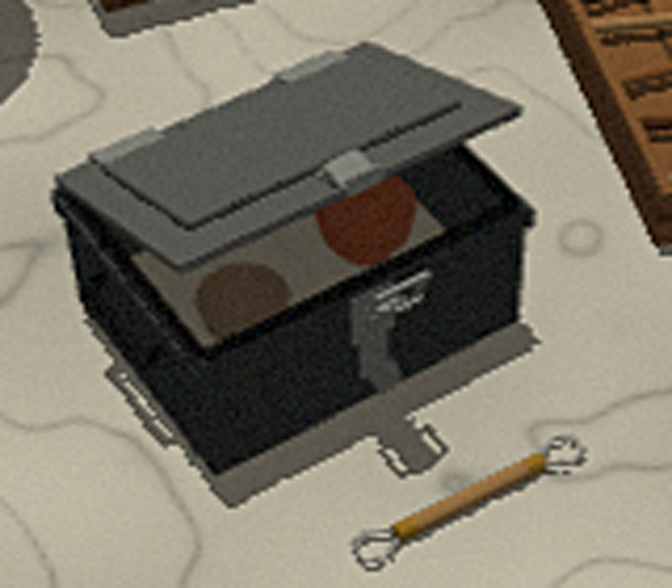

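```bash
cat >> a.py <<'E'
import pickle
from scipy.optimize import least_squares
def proj(m,P):
    P=np.atleast_2d(P); T=m['world_to_cam']; c=P@T[:3,:3].T+T[:3,3]
    f=200/np.tan(np.radians(m['vfov'])/2)
    return np.c_[m['cx']+f*c[:,0]/-c[:,2], m['cy']-f*c[:,1]/-c[:,2]]
def ray(m,uv):
    f=200/np.tan(np.radians(m['vfov'])/2); T=m['world_to_cam']
    d=np.array([(uv[0]-m['cx'])/f,-(uv[1]-m['cy'])/f,-1.]); R=T[:3,:3]
    return -R.T@T[:3,3], R.T@d/np.linalg.norm(d)
def plane(m,uv,z):
    o,d=ray(m,uv); return o+d*(z-o[2])/d[2]
def tri(obs):
    A=0;b=0
    for m,uv in obs:
        o,d=ray(m,uv);Q=np.eye(3)-np.outer(d,d);A=A+Q;b=b+Q@o
    return np.linalg.solve(A,b)
def B2W(p,P):
    c,s=np.cos(p[2]),np.sin(p[2]);P=np.atleast_2d(P)
    return np.c_[p[0]+c*P[:,0]-s*P[:,1],p[1]+s*P[:,0]+c*P[:,1],P[:,2]]
E
python3 - <<'E'
from a import *
M={n:vision.camera_model(n) for n in('scene','side')}
s=lambda u,v:(290+u/4.2,130+v/4.2)
d=lambda u,v:(235+u/4.2,95+v/4.2)
# side view: image right of front wall = ? 
obs=[('scene',s(310,557),0),('scene',s(603,520),0),('scene',s(240,157),.112),('side',d(220,472),0),('side',d(207,355),.112),('side',d(532,215),.112),('side',d(57,195),.112)]
for o in obs: print(o[0],plane(M[o[0]],o[1],o[2]).round(3))
E
```

```text
scene [0.642 0.107 0.   ]
scene [0.587 0.296 0.   ]
scene [0.398 0.033 0.112]
side [0.404 0.033 0.   ]
side [0.406 0.041 0.112]
side [0.649 0.099 0.112]
side [0.342 0.216 0.112]
```

Run:
```python
from a import *
M={n:vision.camera_model(n) for n in('scene','side')}
s=lambda u,v:(290+u/4.2,130+v/4.2)
d=lambda u,v:(235+u/4.2,95+v/4.2)
obs=[('scene',s(310,557),(-.1,-.13,0)),('scene',s(603,520),(.1,-.13,0)),('scene',s(240,157),(-.1,.13,.112)),('side',d(220,472),(-.1,.13,0)),('side',d(207,355),(-.1,.13,.112)),('side',d(532,215),(-.1,-.13,.112)),('side',d(57,195),(.1,.13,.112))]
f=lambda p:np.concatenate([(proj(M[o[0]],B2W(p,o[2]))[0]-o[1]) for o in obs])
r_=least_squares(f,[.5,.16,1.85],loss='soft_l1');p=r_.x;print(p,np.degrees(p[2]),r_.fun.reshape(-1,2).round(1))
np.save('box.npy',p);pickle.dump(M,open('M.pkl','wb'))
# lid angle: predict front edge corners
def lidpt(a,rad,h,y): # rad in front of axis, h above axis
    return (.104-rad*np.cos(a)-h*np.sin(a)*-1*-1, y, .117+rad*np.sin(a)+h*np.cos(a)) if 0 else (.104-rad*np.cos(a)+h*np.sin(a),y,.117+rad*np.sin(a)+h*np.cos(a))
lo=[('scene',s(270,70),.13),('scene',s(370,372),-.13),('side',d(185,268),.13),('side',d(522,112),-.13)]
for o in lo:
  g=lambda a:proj(M[o[0]],B2W(p,lidpt(a[0],.204,.006,o[2])))[0]-o[1]
  q=least_squares(g,[.5]);print(o[0],q.x,q.fun)
piv=B2W(p,(-.112,0,.1));print('pivot',piv, proj(M['scene'],piv),proj(M['side'],piv))
for n in M:
  for L in (2.05,2.2,2.4):
    e=(-.112-.048*np.sin(L),0,.1-.048*np.cos(L)); print(n,L,proj(M[n],B2W(p,e)))
# px in crops
```

```text
[0.49584385 0.16362657 1.8719818 ] 107.25665672227657 [[-0.5  2.4]
 [ 0.8  1.2]
 [-1.2  0.7]
 [-0.7  1.1]
 [-0.8  3.6]
 [-0.7 -1.8]
 [-0.2 -1.1]]
scene [0.35967706] [-1.30508454 -0.7595583 ]
scene [0.37761791] [-0.0963459  -0.07663811]
side [0.3463693] [-1.0668399   0.33570781]
side [0.32898243] [ 0.420377   -0.07380401]
pivot [[0.52906894 0.0566682  0.1       ]] [[351.09808651 204.84074521]] [[326.11805347 168.53839025]]
scene 2.05 [[335.89966705 201.33170261]]
scene 2.2 [[337.38956723 199.64562975]]
scene 2.4 [[339.88030106 197.57105435]]
side 2.05 [[334.97423629 172.5322744 ]]
side 2.2 [[334.18996305 170.14369876]]
side 2.4 [[332.85037175 166.89594324]]
```

Run:
```python
from a import *
from scipy.spatial.transform import Rotation as R
m=vision.camera_model('wrist');T=m['world_to_cam'];c=-T[:3,:3].T@T[:3,3];st=get_state()
Rt=R.from_quat(st['eef_rot']);print('cam in tool',Rt.inv().apply(c-st['tool_pos']),'view',Rt.inv().apply(-T[2,:3]),'up',Rt.inv().apply(T[1,:3]))
M=pickle.load(open('M.pkl','rb'));p=np.load('box.npy')
for n,uv in(('scene',(311,208)),('scene',(317,254)),('side',(322,228)),('side',(372,204))):
  w=plane(M[n],uv,.007);c_,s_=np.cos(p[2]),np.sin(p[2]);dx=w[:2]-p[:2];print('loop',w,c_*dx[0]+s_*dx[1],-s_*dx[0]+c_*dx[1])
```

```text
cam in tool [-0.00066319 -0.06611856 -0.14619769] view [-0.00106886  0.25590058  0.96670251] up [-0.0016495  -0.9667022   0.25589868]
loop [ 0.47937134 -0.06260255  0.007     ] -0.21115891534828302 0.08284244651249838
loop [ 0.63742714 -0.02059711  0.007     ] -0.21793198289205015 -0.08055956475816867
loop [ 0.47751783 -0.07070335  0.007     ] -0.21834521564031045 0.08701564965372198
loop [ 0.63921839 -0.03312104  0.007     ] -0.23042353602875926 -0.07855492903366124
```

```bash
cat >> a.py <<'E'
from scipy.spatial.transform import Rotation as R
def go(tip,tilt=0.,box=True,yaw=0.):
    """tip: fingertip centre in box coords; tilt deg of fingers toward +box x. prints deltas"""
    p=np.load('box.npy');st=get_state();Rt=R.from_quat(st['eef_rot'])
    t=np.radians(tilt);c,s=np.cos(p[2]),np.sin(p[2])
    X=np.array([c,s,0]);Y=np.array([-s,c,0]);Z=np.array([0,0,1.])
    z=-np.cos(t)*Z+np.sin(t)*X; x=-Y; y=np.cross(z,x)
    Rg=R.from_matrix(np.c_[x,y,z])
    pos=B2W(p,tip)[0]-r.nose_length*z
    d=Rt.inv().apply(pos-st['tool_pos']);rv=(Rt.inv()*Rg).as_rotvec()
    print('clk',round(st['clock'],3),'d',(d/.3).round(4),'rot',(rv/np.pi).round(4),'mm',round(np.linalg.norm(d)*1e3,1),'deg',round(np.degrees(np.linalg.norm(rv)),1))
def tip():
    p=np.load('box.npy');st=get_state();z=R.from_quat(st['eef_rot']).apply([0,0,1]);w=st['tool_pos']+r.nose_length*z
    c,s=np.cos(p[2]),np.sin(p[2]);dx=w[:2]-p[:2];f=st['contact_force']
    print('clk',round(st['clock'],3),'tip',np.round([c*dx[0]+s*dx[1],-s*dx[0]+c*dx[1],w[2]],4),'F box',np.round([c*f[0]+s*f[1],-s*f[0]+c*f[1],f[2]],1),'tilt',np.degrees(np.arctan2(c*z[0]+s*z[1],-z[2])).round(1),'open',round(st['opening'],3),'q',st['q'].round(2))
E
python3 -c "
from a import *
tip();go((-.045,0,.27))"
```

```text
clk 0.15 tip [0.5083 0.1725 0.2177] F box [ 0.6  0.6 -0.6] tilt -0.1 open 1.004 q [-1.24  0.69 -0.19  1.57  0.16  0.9  -0.22]
clk 0.15 d [-1.207   1.5088 -0.1725] rot [2.000e-04 4.000e-04 3.109e-01] mm 582.0 deg 56.0
```

Request:
play_rows([
  [[1, 0, 0, -0.1, 0, 0, 0], [1, 0, 0, -0.25, 0, 0, 0]],
], force=10)

```text
clock: 0.4
tool_pos: [0.1801, 0.5968, 0.3108]
eef_rot: [0.803, 0.597, -0.002, 0.002]
contact_force: [0.1, 0.5, 0.4]
opening: 0.801
```

```bash
python3 -c "
from a import *
tip();go((-.045,0,.27))"
```

```text
clk 0.4 tip [0.5072 0.1731 0.2918] F box [ 0.5 -0.2  0.4] tilt -0.3 open 0.801 q [-1.24  0.62 -0.2   1.47  0.13  1.08 -0.19]
clk 0.4 d [-1.2029  1.5081  0.0804] rot [0.0011 0.0017 0.311 ] mm 579.2 deg 56.0
```

Request:
play_rows([
  [[1, -0.13, 0.16, 0, 0, 0, 0.05], [1, -0.26, 0.32, 0, 0, 0, 0.1], [1, -0.38, 0.48, 0, 0, 0, 0.15], [1, -0.5, 0.64, 0, 0, 0, 0.2], [1, -0.63, 0.79, 0, 0, 0, 0.25]],
])

```text
clock: 1.02
tool_pos: [0.3536, 0.3457, 0.312]
eef_rot: [0.97, 0.241, -0.001, 0.003]
contact_force: [1.3, -0.2, -0.1]
opening: 0.233
```

```bash
python3 -c "
from a import *
tip();go((-.045,0,.27))"
```

```text
clk 1.025 tip [0.216  0.0819 0.293 ] F box [-0.5 -1.2 -0.1] tilt -0.3 open 0.233 q [-0.88  0.42  0.01  1.85 -0.    0.88 -0.38]
clk 1.025 d [0.1072 0.9054 0.0805] rot [0.0016 0.001  0.0593] mm 274.6 deg 10.7
```

Request:
play_rows([
  [[1, 0.02, 0.2, 0, 0, 0, 0.03], [1, 0.045, 0.4, 0.01, 0, 0, 0.06], [1, 0.07, 0.6, 0.03, 0, 0, 0.06], [1, 0.09, 0.76, 0.05, 0, 0, 0.06], [1, 0.107, 0.9, 0.08, 0, 0, 0.06]],
])

```text
clock: 1.65
tool_pos: [0.5093, 0.1202, 0.289]
eef_rot: [0.989, 0.148, -0.001, 0.003]
contact_force: [0.5, -0.7, -0.1]
opening: 0.011
```

```bash
python3 -c "
from a import *
tip();go((-.045,0,.27))
im,m=snap('wrist','w1');pickle.dump(m,open('w1.pkl','wb'))"
```

```text
clk 1.65 tip [-4.56e-02  1.00e-04  2.70e-01] F box [-0.8 -0.3 -0.1] tilt -0.3 open 0.011 q [-0.37  0.49  0.08  1.81 -0.04  0.85  0.02]
clk 1.65 d [ 0.0001 -0.0017 -0.0002] rot [ 0.0017  0.0008 -0.0011] mm 0.5 deg 0.4
```

View pics/w1.png

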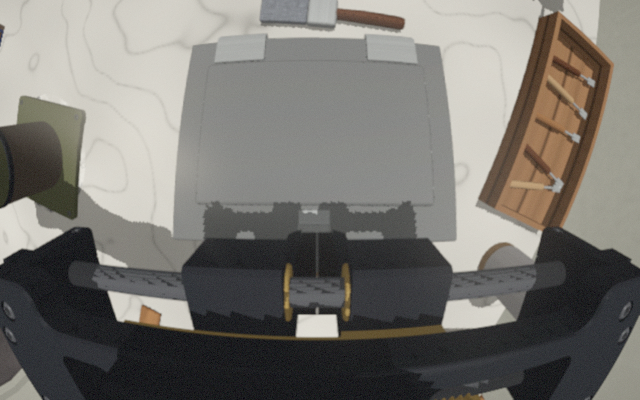

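The lid is seen square-on: its hinge corners are at (192,45) and (440,45), its front corners at (174,238) and (455,238), and the keeper is at (313,218). The gripper hides the latch. I'll use these corners to check the box pose.

```bash
cat >> a.py <<'E'
def projf(m,P):
    P=np.atleast_2d(P);T=m['world_to_cam'];c=P@T[:3,:3].T+T[:3,3];f=200/np.tan(np.radians(m['vfov'])/2)
    v=np.c_[c[:,0],-c[:,1],-c[:,2]];rr=np.hypot(v[:,0],v[:,1]);th=np.arctan2(rr,v[:,2])
    return np.c_[m['cx']+f*th*v[:,0]/rr,m['cy']+f*th*v[:,1]/rr]
def lidpt(a,rad,h,y):
    return (.104-rad*np.cos(a)+h*np.sin(a),y,.117+rad*np.sin(a)+h*np.cos(a))
E
python3 - <<'E'
from a import *
m=pickle.load(open('w1.pkl','rb'));p0=np.load('box.npy')
im=cv2.imread('pics/w1.png');g=im[...,0].astype(int)
# refine edges by printing profiles
obs=[((174,238),.204,.006,.13),((455,238),.204,.006,-.13),((192,45),.004,.006,.13),((440,45),.004,.006,-.13),((200,203),.172,.014,.105),((433,205),.172,.014,-.105),((207,61),.036,.014,.105),((425,61),.036,.014,-.105)]
f=lambda q:np.concatenate([projf(m,B2W(q[:3],lidpt(q[3],*o[1:])))[0]-o[0] for o in obs])
s=least_squares(f,[*p0,.35],loss='soft_l1');print(p0,s.x);print(s.fun.reshape(-1,2).round(1))
E
```

```text
[0.49584385 0.16362657 1.8719818 ] [0.49269539 0.16459247 1.86630185 0.32477419]
[[ 1.2 -0.4]
 [-0.1  1.1]
 [-0.3 -2.4]
 [ 0.4 -2. ]
 [-3.8  0.2]
 [ 0.8 -0.7]
 [ 0.3  1.9]
 [-0.9  2.2]]
```

```bash
python3 -c "
import numpy as np; np.save('box.npy',[.494,.164,1.869])"
```

Request:
play_rows([
  [[1, 0, 0, 0.12, 0, 0, 0], [1, 0, 0, 0.22, 0, 0, 0], [1, 0, 0, 0.26, 0, 0, 0], [1, 0, 0, 0.29, 0, 0, 0], [1, 0, 0, 0.32, 0, 0, 0]],
])

```text
clock: 2.33
tool_pos: [0.5125, 0.113, 0.1923]
eef_rot: [0.989, 0.145, 0.0, 0.005]
contact_force: [-0.6, -0.2, 0.1]
opening: 0.005
```

```bash
python3 -c "
from a import *
tip()"
```

```text
clk 2.325 tip [-0.0544 -0.0027  0.1733] F box [-0.   0.6  0.1] tilt -0.6 open 0.005 q [-0.35  0.62  0.07  1.92 -0.05  0.6   0.03]
```

Request:
play_rows([
  [[1, 0, 0, 0.035, 0, 0, 0], [1, 0, 0, 0.065, 0, 0, 0], [1, 0, 0, 0.09, 0, 0, 0]],
])

```text
clock: 2.7
tool_pos: [0.5127, 0.1127, 0.1648]
eef_rot: [0.989, 0.145, 0.0, 0.005]
contact_force: [0.4, -0.9, 1.0]
opening: 0.003
```

```bash
python3 -c "
from a import *
tip()
snap('side','s2')
im=cv2.imread('pics/s2.png')[85:225,235:395]; cv2.imwrite('pics/s2z.png',cv2.resize(im,None,fx=4.2,fy=4.2,interpolation=cv2.INTER_CUBIC))
"
```

```text
clk 2.7 tip [-0.0548 -0.0028  0.1458] F box [-1.  -0.1  1. ] tilt -0.6 open 0.003 q [-0.35  0.67  0.06  1.95 -0.05  0.53  0.03]
```

View pics/s2z.png

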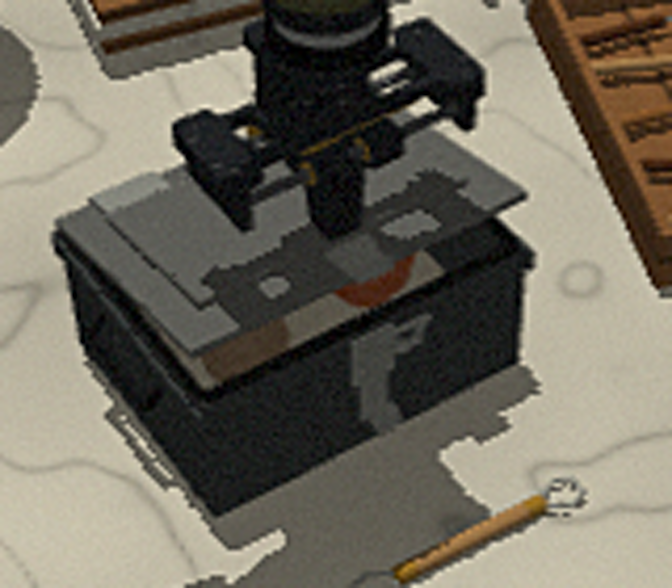

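The fingers are on the lid panel and the lid is most of the way down. I'll carry on down gently.

Request:
play_rows([
  [[1, 0, 0, 0.018, 0, 0, 0], [1, 0, 0, 0.03, 0, 0, 0], [1, 0, 0, 0.036, 0, 0, 0]],
])

```text
clock: 3.12
tool_pos: [0.512, 0.1126, 0.153]
eef_rot: [0.989, 0.145, -0.001, 0.005]
contact_force: [-0.4, -0.9, 0.6]
opening: 0.006
```

```bash
python3 -c "
from a import *
tip()"
```

```text
clk 3.125 tip [-0.0546 -0.002   0.134 ] F box [-0.7  0.6  0.6] tilt -0.6 open 0.006 q [-0.35  0.69  0.06  1.96 -0.05  0.5   0.04]
```

Request:
play_rows([
  [[1, 0, 0, 0.004, 0, 0, 0], [1, 0, 0, 0.004, 0, 0, 0]],
])

```text
clock: 3.38
tool_pos: [0.512, 0.1127, 0.1518]
eef_rot: [0.989, 0.145, -0.001, 0.005]
contact_force: [0.2, 0.8, 0.1]
opening: 0.007
```

Request:
play_rows([
  [[1, 0, 0, 0.004, 0, 0, 0], [1, 0, 0, 0.004, 0, 0, 0]],
])

```text
clock: 3.62
tool_pos: [0.512, 0.1127, 0.1506]
eef_rot: [0.989, 0.145, -0.001, 0.005]
contact_force: [-0.0, 0.0, -0.1]
opening: 0.001
```

```bash
python3 -c "
from a import *
tip()
snap('side','s3');snap('wrist','w3')
im=cv2.imread('pics/s3.png')[85:225,235:395]; cv2.imwrite('pics/s3z.png',cv2.resize(im,None,fx=4.2,fy=4.2,interpolation=cv2.INTER_CUBIC))
"
```

```text
clk 3.625 tip [-0.0545 -0.0021  0.1316] F box [ 0.  -0.  -0.1] tilt -0.6 open 0.001 q [-0.35  0.69  0.06  1.96 -0.05  0.5   0.04]
```

View pics/s3z.png

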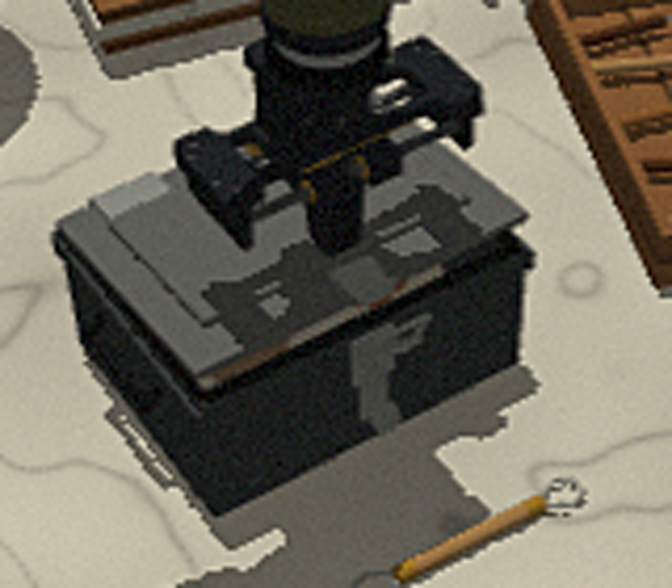

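View pics/w3.png

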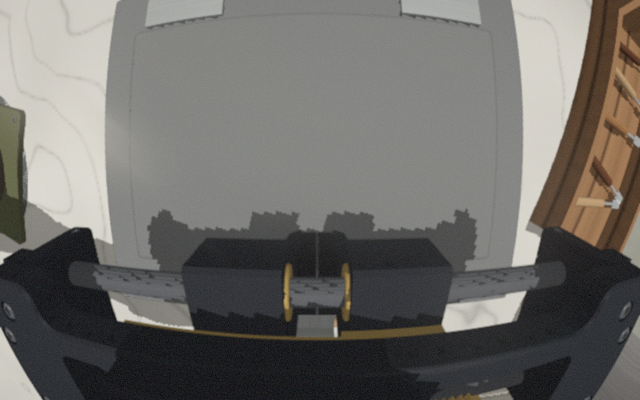

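The side view still shows a thin gap under the lid's front edge. I'll keep lowering in small steps and watch the force.

Request:
play_rows([
  [[1, 0, 0, 0.006, 0, 0, 0], [1, 0, 0, 0.008, 0, 0, 0]],
])

```text
clock: 3.98
tool_pos: [0.512, 0.1127, 0.1481]
eef_rot: [0.989, 0.145, -0.001, 0.005]
contact_force: [0.3, -0.4, 1.2]
opening: 0.008
```

Request:
play_rows([
  [[1, 0, 0, 0.006, 0, 0, 0], [1, 0, 0, 0.008, 0, 0, 0]],
])

```text
clock: 4.22
tool_pos: [0.512, 0.1126, 0.1455]
eef_rot: [0.989, 0.145, -0.001, 0.005]
contact_force: [0.6, -0.9, 1.2]
opening: 0.01
```

Request:
play_rows([
  [[1, 0, 0, 0.005, 0, 0, 0], [1, 0, 0, 0.006, 0, 0, 0]],
])

```text
clock: 4.47
tool_pos: [0.5119, 0.1126, 0.1436]
eef_rot: [0.989, 0.145, -0.001, 0.005]
contact_force: [-0.4, -0.2, 2.0]
opening: 0.006
```

```bash
python3 -c "
from a import *
tip()
snap('side','s4');snap('scene','c4')
im=cv2.imread('pics/s4.png')[85:225,235:395]; cv2.imwrite('pics/s4z.png',cv2.resize(im,None,fx=4.2,fy=4.2,interpolation=cv2.INTER_CUBIC))
im=cv2.imread('pics/c4.png')[130:270,290:470]; cv2.imwrite('pics/c4z.png',cv2.resize(im,None,fx=4.2,fy=4.2,interpolation=cv2.INTER_CUBIC))
"
```

```text
clk 4.475 tip [-0.0546 -0.002   0.1246] F box [-0.1  0.4  2. ] tilt -0.6 open 0.006 q [-0.34  0.7   0.05  1.96 -0.05  0.48  0.04]
```

View pics/s4z.png

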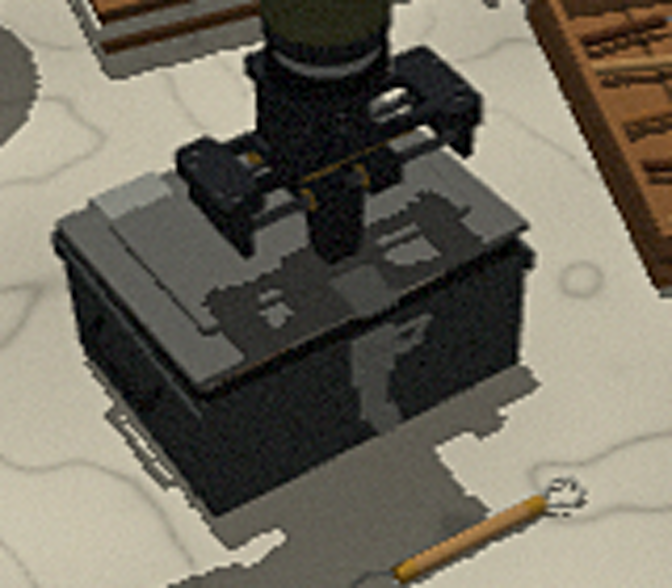

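View pics/c4z.png

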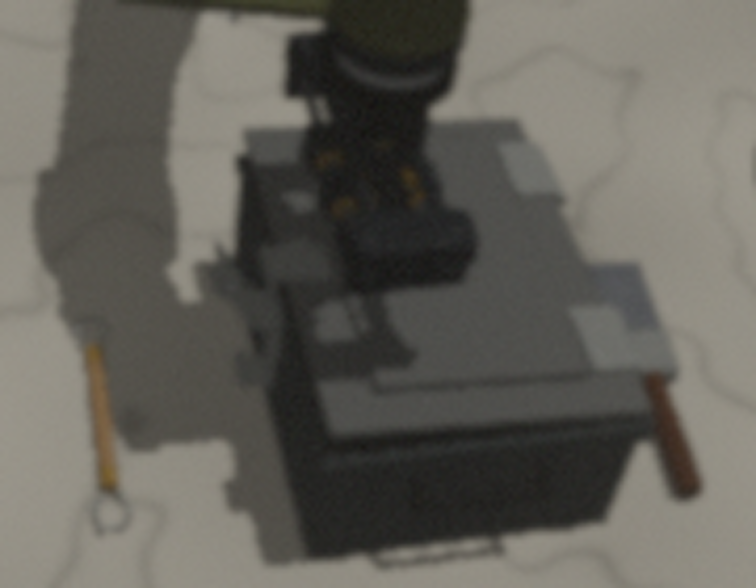

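```bash
python3 -c "
from a import *
M=pickle.load(open('M.pkl','rb'));st=get_state();z=R.from_quat(st['eef_rot']).apply([0,0,1])
for k in (-.02,0,.01,.019): 
  w=st['tool_pos']+k*z
  print(k,(proj(M['side'],w)-[235,85])*4.2,(proj(M['scene'],w)-[290,130])*4.2)
p=np.load('box.npy')
for a in (0,.022,.05,.08): print(a,[((proj(M['side'],B2W(p,lidpt(a,.204,.006,y)))-[235,85])*4.2).round() for y in(.13,0,-.13)],[((proj(M['scene'],B2W(p,lidpt(a,.204,.006,y)))-[290,130])*4.2).round() for y in(.13,-.13)])
print(vision.camera_model('side')['world_to_cam']-M['side']['world_to_cam'])
"
```

```text
-0.02 [[331.77311855 229.93125846]] [[356.28107009 236.80866318]]
0 [[332.70553228 252.27442077]] [[352.39804101 258.56246708]]
0.01 [[333.16266803 263.2286333 ]] [[350.50008962 269.1953162 ]]
0.019 [[333.56904968 272.96664025]] [[348.81604491 278.62980088]]
0 [array([[198., 401.]]), array([[369., 316.]]), array([[527., 238.]])] [array([[237., 146.]]), array([[327., 452.]])]
0.022 [array([[198., 396.]]), array([[369., 311.]]), array([[527., 233.]])] [array([[238., 141.]]), array([[328., 448.]])]
0.05 [array([[197., 389.]]), array([[368., 305.]]), array([[527., 227.]])] [array([[239., 135.]]), array([[329., 442.]])]
0.08 [array([[195., 382.]]), array([[368., 298.]]), array([[527., 220.]])] [array([[240., 129.]]), array([[331., 436.]])]
[[0. 0. 0. 0.]
 [0. 0. 0. 0.]
 [0. 0. 0. 0.]
 [0. 0. 0. 0.]]
```

The finger touches the panel about 15 mm above where the nominal tip should be, and the lid is at about 0.06. I'll keep lowering by feel and calibrate the tip height at the seal.

Request:
play_rows([
  [[1, 0, 0, 0.005, 0, 0, 0], [1, 0, 0, 0.009, 0, 0, 0]],
])

```text
clock: 4.82
tool_pos: [0.5119, 0.1126, 0.1409]
eef_rot: [0.989, 0.145, -0.001, 0.005]
contact_force: [0.2, 0.0, 0.7]
opening: 0.005
```

Request:
play_rows([
  [[1, 0, 0, 0.004, 0, 0, 0], [1, 0, 0, 0.006, 0, 0, 0]],
])

```text
clock: 5.08
tool_pos: [0.5119, 0.1126, 0.139]
eef_rot: [0.989, 0.145, -0.001, 0.005]
contact_force: [0.2, -0.3, 1.2]
opening: 0.004
```

Request:
play_rows([
  [[1, 0, 0, 0.004, 0, 0, 0], [1, 0, 0, 0.004, 0, 0, 0]],
])

```text
clock: 5.32
tool_pos: [0.5118, 0.1126, 0.1376]
eef_rot: [0.989, 0.145, -0.001, 0.005]
contact_force: [0.3, 0.7, 0.9]
opening: 0.005
```

Request:
play_rows([
  [[1, 0, 0, 0.004, 0, 0, 0], [1, 0, 0, 0.006, 0, 0, 0]],
])

```text
clock: 5.58
tool_pos: [0.5118, 0.1125, 0.1358]
eef_rot: [0.989, 0.145, -0.001, 0.005]
contact_force: [0.1, -0.5, -0.5]
opening: 0.012
```

Request:
play_rows([
  [[1, 0, 0, 0.004, 0, 0, 0], [1, 0, 0, 0.004, 0, 0, 0]],
])

```text
clock: 5.82
tool_pos: [0.5118, 0.1126, 0.1345]
eef_rot: [0.989, 0.145, -0.001, 0.005]
contact_force: [-0.3, 0.1, 0.2]
opening: 0.002
```

```bash
python3 -c "
from a import *
tip()
snap('side','s5');
im=cv2.imread('pics/s5.png')[85:225,235:395]; cv2.imwrite('pics/s5z.png',cv2.resize(im,None,fx=4.2,fy=4.2,interpolation=cv2.INTER_CUBIC))
"
```

```text
clk 5.825 tip [-0.0546 -0.0018  0.1155] F box [0.2 0.3 0.2] tilt -0.6 open 0.002 q [-0.34  0.72  0.05  1.97 -0.05  0.46  0.04]
```

View pics/s5z.png

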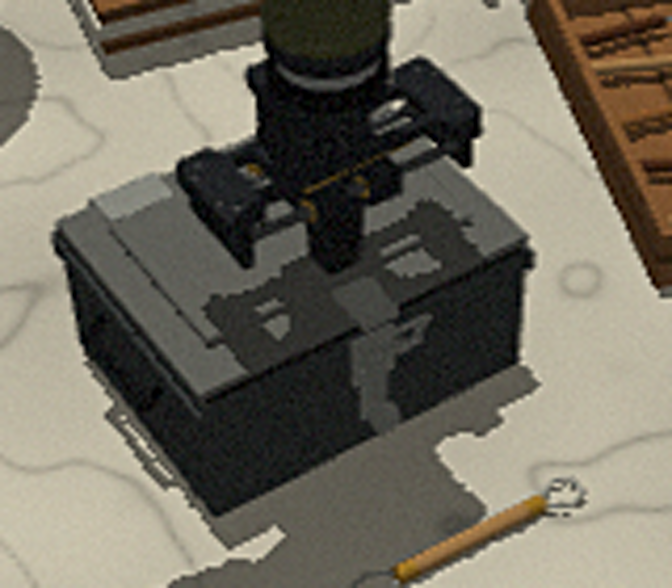

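Request:
play_rows([
  [[1, 0, 0, 0.004, 0, 0, 0], [1, 0, 0, 0.004, 0, 0, 0]],
])

```text
clock: 6.12
tool_pos: [0.5118, 0.1126, 0.1334]
eef_rot: [0.989, 0.145, -0.001, 0.005]
contact_force: [-0.5, -0.6, 3.0]
opening: 0.004
```

Request:
play_rows([
  [[1, 0, 0, 0.004, 0, 0, 0], [1, 0, 0, 0.004, 0, 0, 0]],
])

```text
clock: 6.38
tool_pos: [0.5118, 0.1126, 0.133]
eef_rot: [0.989, 0.145, -0.001, 0.005]
contact_force: [-1.1, -0.6, 9.4]
opening: 0.005
```

Request:
play_rows([
  [[1, 0, 0, 0.003, 0, 0, 0], [1, 0, 0, 0.003, 0, 0, 0]],
])

```text
clock: 6.62
tool_pos: [0.5118, 0.1126, 0.133]
eef_rot: [0.989, 0.145, -0.0, 0.005]
contact_force: [-2.0, -0.4, 9.0]
opening: 0.004
```

```bash
sed -i 's/r\.nose_length/NOSE/g' a.py; sed -i '1a NOSE=0.0' a.py; python3 -c "
from a import *
tip();go((-.055,0,.2))
go((-.2,0,.2))"
```

```text
clk 6.625 tip [-0.0544 -0.0019  0.133 ] F box [0.2 2.  9. ] tilt -0.6 open 0.004 q [-0.34  0.72  0.05  1.97 -0.06  0.45  0.04]
clk 6.625 d [-0.0069  0.0042 -0.2234] rot [ 0.0032  0.0007 -0.0025] mm 67.1 deg 0.7
clk 6.625 d [-0.0031  0.4875 -0.2185] rot [ 0.0032  0.0007 -0.0025] mm 160.3 deg 0.7
```

Request:
play_rows([
  [[1, 0, 0, -0.1, 0, 0, 0], [1, 0, 0.05, -0.22, 0, 0, 0], [1, 0, 0.2, -0.22, 0, 0, 0], [1, 0, 0.36, -0.22, 0, 0, 0], [1, 0, 0.49, -0.22, 0, 0, 0]],
])

```text
clock: 7.25
tool_pos: [0.5541, -0.0296, 0.2004]
eef_rot: [0.99, 0.144, -0.0, 0.005]
contact_force: [0.1, -0.4, 0.0]
opening: 0.006
```

```bash
python3 -c "
from a import *
tip()
for n,f in (('side','s6'),('scene','c6'),('wrist','w6')): snap(n,f)
im=cv2.imread('pics/s6.png')[85:225,255:415]; cv2.imwrite('pics/s6z.png',cv2.resize(im,None,fx=4.2,fy=4.2,interpolation=cv2.INTER_CUBIC))
im=cv2.imread('pics/c6.png')[130:270,270:430]; cv2.imwrite('pics/c6z.png',cv2.resize(im,None,fx=4.2,fy=4.2,interpolation=cv2.INTER_CUBIC))
"
```

```text
clk 7.25 tip [-0.2027 -0.0006  0.2004] F box [-0.4  0.1  0. ] tilt -0.6 open 0.006 q [-0.06  0.64  0.04  1.83 -0.02  0.67  0.27]
```

View pics/s6z.png

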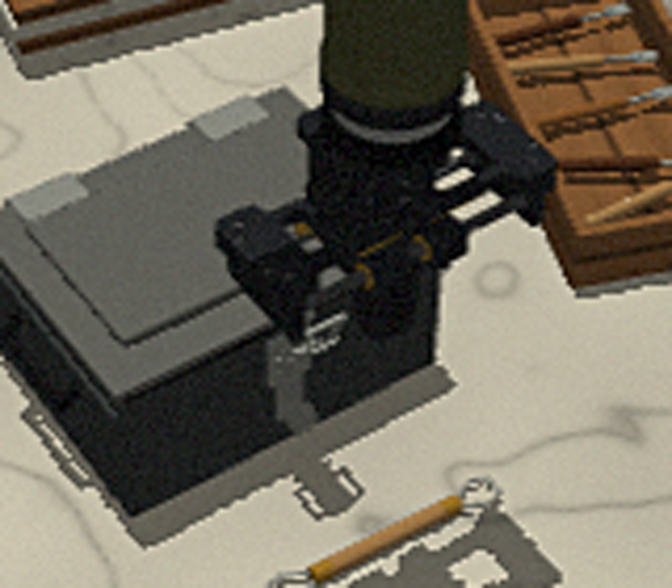

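View pics/c6z.png

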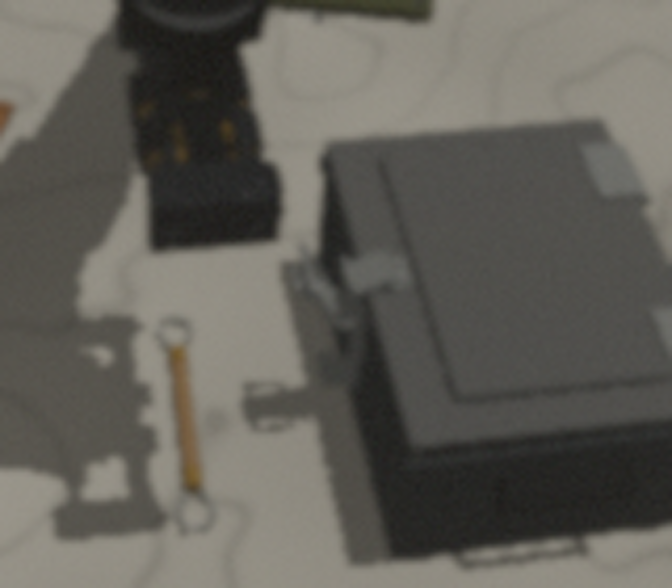

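View pics/w6.png

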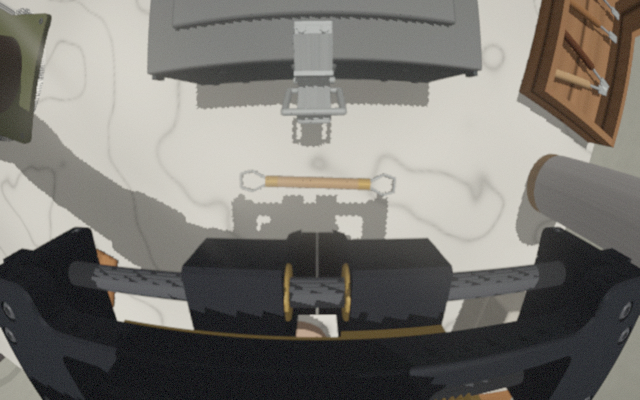

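```bash
python3 -c "
from a import *
M=pickle.load(open('M.pkl','rb'));st=get_state();z=R.from_quat(st['eef_rot']).apply([0,0,1])
m=vision.camera_model('wrist');p=np.load('box.npy')
for k in (-.05,-.02,0,.01,.019): 
  w=st['tool_pos']+k*z
  print(k,(proj(M['side'],w)-[255,85])*4.2,(proj(M['scene'],w)-[270,130])*4.2,projf(m,w))
im=cv2.imread('pics/w6.png')[:160,230:400];cv2.imwrite('pics/w6z.png',cv2.resize(im,None,fx=4.5,fy=3.7,interpolation=cv2.INTER_CUBIC))
# predictions
for L in (2.05,2.2,2.4):
  pin=np.array([-.112-.012*np.sin(L),0,.1-.012*np.cos(L)]);th=np.pi+L-2.85
  bar=pin+.0406*np.array([-np.sin(th),0,-np.cos(th)])
  lt=np.array([-.112-.048*np.sin(L),0,.1-.048*np.cos(L)])
  print(L,'bar',bar,[projf(m,B2W(p,bar+[0,y,0])).round(1) for y in(.019,-.019)],'lev',[projf(m,B2W(p,lt+[0,y,0])).round(1) for y in(.012,-.012)])
for a in(0,.022): print(a,[projf(m,B2W(p,lidpt(a,.204,.006,y))).round(1) for y in(.13,-.13)], projf(m,B2W(p,lidpt(a,.172,.014,0))))
"
```

```text
-0.05 [[383.00601107 268.91434352]] [[201.93572398 159.05283112]] [[318.65506239 302.10116654]]
-0.02 [[381.63501655 305.97103793]] [[201.42448782 196.21827077]] [[318.39548103 265.24975026]]
0 [[380.75425662 329.77715188]] [[201.09730619 220.00346004]] [[318.26579049 247.44022206]]
0.01 [[380.32341562 341.42237952]] [[200.93761309 231.6127015 ]] [[318.21057482 239.96950861]]
0.019 [[379.94094382 351.76023327]] [[200.79604268 241.90447462]] [[318.1654301  233.90897661]]
2.05 bar [-0.15177301  0.          0.13381916] [array([[289.3, 136.8]]), array([[344.9, 136.2]])] lev [array([[300.5, 139.3]]), array([[333.8, 138.9]])]
2.2 bar [-0.14627252  0.          0.13938302] [array([[288.3, 129.2]]), array([[345.6, 128.6]])] lev [array([[299.9, 134.6]]), array([[334.2, 134.3]])]
2.4 bar [-0.13776516  0.          0.14540688] [array([[287.1, 116.6]]), array([[346.4, 115.9]])] lev [array([[299.1, 126. ]]), array([[334.7, 125.6]])]
0 [array([[150.1,  78.4]]), array([[483.4,  74.5]])] [[315.67480843  18.35207269]]
0.022 [array([[147.2,  77.7]]), array([[486.2,  73.8]])] [[315.62765315  16.28679093]]
```

View pics/w6z.png

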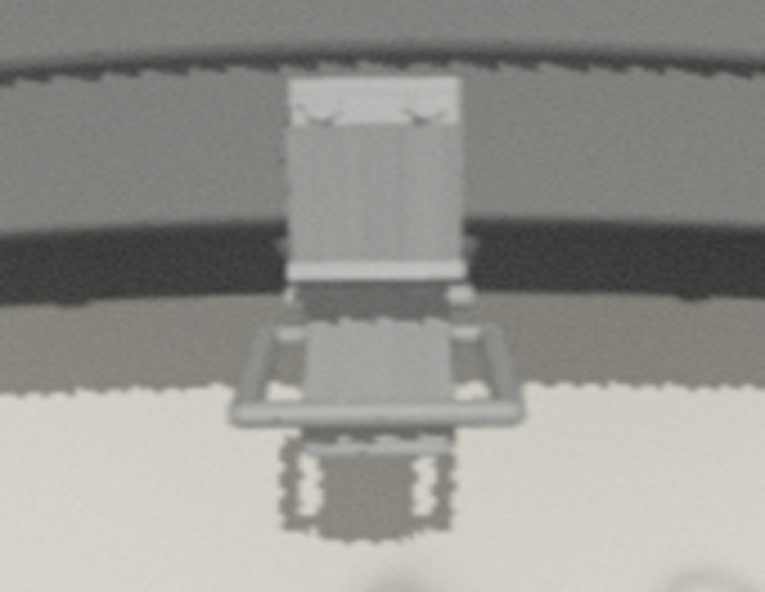

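Wrist view: the bail's bar spans (282..346, row 111), the lever's end is at row 122 and the keeper is at (315,50). That puts the lever at about 2.4 and shifts the box about 2 mm. Next I update the pose and push the bail over from the front.

```bash
python3 -c "
import numpy as np; np.save('box.npy',[.4922,.165,1.867])"; python3 -c "
from a import *
tip();go((-.175,0,.142));go((-.16,0,.142))"
```

```text
clk 7.4 tip [-0.2048 -0.0021  0.2002] F box [ 0.6 -0.4 -0.1] tilt -0.6 open 0.01 q [-0.06  0.64  0.04  1.83 -0.02  0.67  0.27]
clk 7.4 d [-0.0075 -0.1013  0.1931] rot [ 0.0035  0.0008 -0.0034] mm 65.5 deg 0.9
clk 7.4 d [-0.0081 -0.1513  0.1925] rot [ 0.0035  0.0008 -0.0034] mm 73.5 deg 0.9
```

Request:
play_rows([
  [[1, 0, -0.03, 0.1, 0, 0, 0], [1, -0.0075, -0.08, 0.193, 0.003, 0, -0.003], [1, -0.0075, -0.1, 0.193, 0.003, 0, -0.003]],
])

```text
clock: 7.78
tool_pos: [0.5411, -0.0003, 0.1404]
eef_rot: [0.989, 0.148, -0.004, -0.0]
contact_force: [0.7, 0.1, -0.2]
opening: 0.008
```

```bash
python3 -c "
from a import *
tip();go((-.15,0,.142));go((-.123,0,.142));go((-.117,0,.142))
snap('wrist','w7');snap('side','s7')
im=cv2.imread('pics/s7.png')[105:205,275:395]; cv2.imwrite('pics/s7z.png',cv2.resize(im,None,fx=5.5,fy=5.5,interpolation=cv2.INTER_CUBIC))
"
```

```text
clk 7.775 tip [-0.1724  0.0015  0.1404] F box [-0.1 -0.7 -0.2] tilt 0.1 open 0.008 q [-0.1   0.73  0.02  1.91 -0.03  0.52  0.24]
clk 7.775 d [ 0.005  -0.0747 -0.0054] rot [-0.0004  0.0023  0.0005] mm 22.5 deg 0.4
clk 7.775 d [ 0.0051 -0.1647 -0.0053] rot [-0.0004  0.0023  0.0005] mm 49.5 deg 0.4
clk 7.775 d [ 0.0051 -0.1847 -0.0053] rot [-0.0004  0.0023  0.0005] mm 55.5 deg 0.4
```

View pics/w7.png

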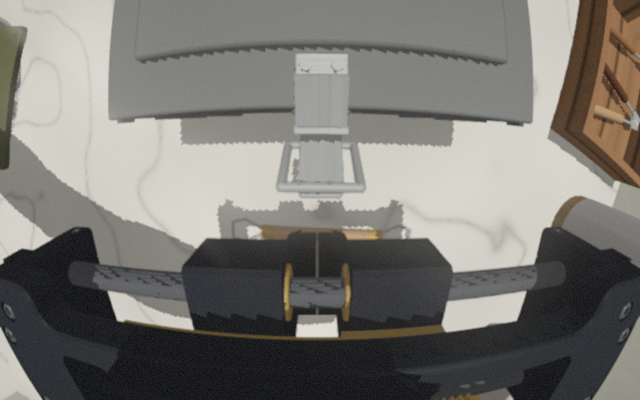

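View pics/s7z.png

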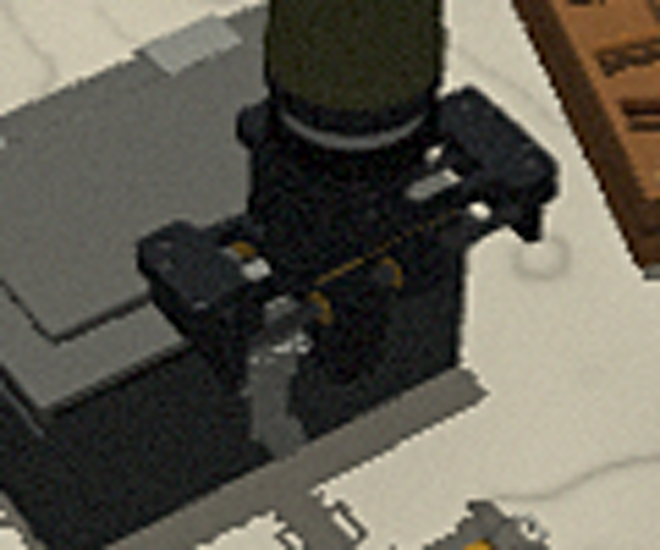

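The bar (278..365, row 186) lies 23 mm ahead of the finger's front edge (row 233), as computed. I'll push.

Request:
play_rows([
  [[1, 0.005, -0.06, -0.004, 0, 0, 0], [1, 0.005, -0.085, -0.006, 0, 0, 0], [1, 0.005, -0.11, -0.006, 0, 0, 0]],
])

```text
clock: 8.25
tool_pos: [0.5357, 0.0311, 0.145]
eef_rot: [0.989, 0.148, -0.0, 0.001]
contact_force: [0.5, -0.0, 0.3]
opening: 0.006
```

```bash
python3 -c "
from a import *
tip();go((-.125,0,.144));go((-.115,0,.145))
snap('wrist','w8')
"
```

```text
clk 8.25 tip [-0.1407 -0.0025  0.145 ] F box [-0.2 -0.5  0.3] tilt -0.1 open 0.006 q [-0.16  0.71  0.03  1.93 -0.04  0.51  0.19]
clk 8.25 d [-0.0084 -0.0524  0.0033] rot [0.0005 0.0002 0.0004] mm 16.0 deg 0.1
clk 8.25 d [-0.0083 -0.0858 -0.0001] rot [0.0005 0.0002 0.0004] mm 25.8 deg 0.1
```

View pics/w8.png

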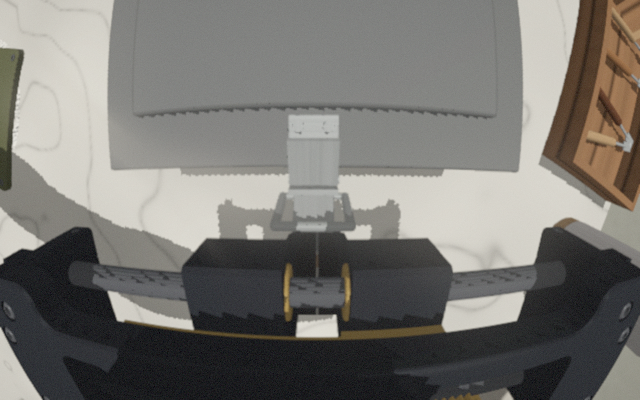

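Request:
play_rows([
  [[1, -0.008, -0.005, 0.008, 0, 0, 0], [1, -0.008, -0.03, 0.006, 0, 0, 0], [1, -0.008, -0.055, 0.003, 0, 0, 0]],
])

```text
clock: 8.68
tool_pos: [0.5278, 0.0478, 0.1438]
eef_rot: [0.989, 0.149, -0.001, 0.0]
contact_force: [0.5, -0.9, 0.5]
opening: 0.005
```

```bash
python3 -c "
from a import *
tip();go((-.125,0,.144));go((-.115,0,.144))
snap('wrist','w9')
"
```

```text
clk 8.675 tip [-0.1225  0.0002  0.1438] F box [-1.1 -0.2  0.5] tilt -0.0 open 0.005 q [-0.2   0.71  0.04  1.94 -0.05  0.49  0.17]
clk 8.675 d [ 0.0005  0.0083 -0.0006] rot [0.0001 0.0005 0.0007] mm 2.5 deg 0.2
clk 8.675 d [ 0.0006 -0.025  -0.0006] rot [0.0001 0.0005 0.0007] mm 7.5 deg 0.2
```

View pics/w9.png

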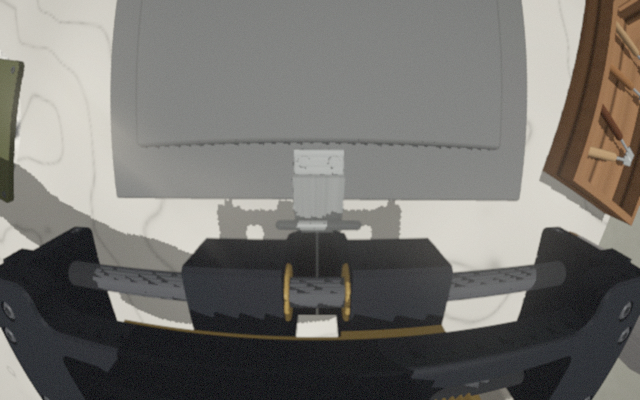

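The bail is now about upright, with its bar at row 225. I'll push a little further so it falls onto the ramp.

Request:
play_rows([
  [[1, 0, -0.02, 0, 0, 0, 0], [1, 0, -0.035, -0.003, 0, 0, 0], [1, 0, -0.035, -0.003, 0, 0, 0]],
])

```text
clock: 9.1
tool_pos: [0.5244, 0.0599, 0.1449]
eef_rot: [0.989, 0.15, -0.001, -0.0]
contact_force: [0.1, -0.7, -0.5]
opening: 0.007
```

```bash
python3 -c "
from a import *
tip()
snap('wrist','w10')
"
```

```text
clk 9.1 tip [-1.099e-01 -1.000e-04  1.449e-01] F box [-0.7  0.1 -0.5] tilt 0.1 open 0.007 q [-0.22  0.7   0.04  1.95 -0.05  0.49  0.15]
```

View pics/w10.png

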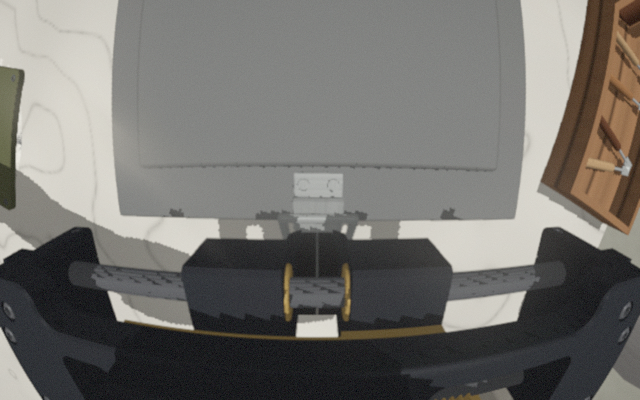

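Request:
play_rows([
  [[1, 0, 0.03, -0.1, 0, 0, 0], [1, 0, 0.1, -0.2, 0, 0, 0], [1, 0, 0.22, -0.2, 0, 0, 0], [1, 0, 0.22, -0.2, 0, 0, 0]],
])

```text
clock: 9.65
tool_pos: [0.5448, -0.0076, 0.2053]
eef_rot: [0.989, 0.147, -0.0, 0.001]
contact_force: [-0.9, -0.1, -0.3]
opening: 0.005
```

```bash
python3 -c "
from a import *
tip()
snap('wrist','w11')
im=cv2.imread('pics/w11.png')[60:230,220:410];cv2.imwrite('pics/w11z.png',cv2.resize(im,None,fx=4,fy=3.5,interpolation=cv2.INTER_CUBIC))
"
```

```text
clk 9.65 tip [-1.805e-01  1.000e-04  2.053e-01] F box [ 0.1  0.9 -0.3] tilt -0.1 open 0.005 q [-0.09  0.63  0.04  1.85 -0.03  0.67  0.26]
```

View pics/w11z.png

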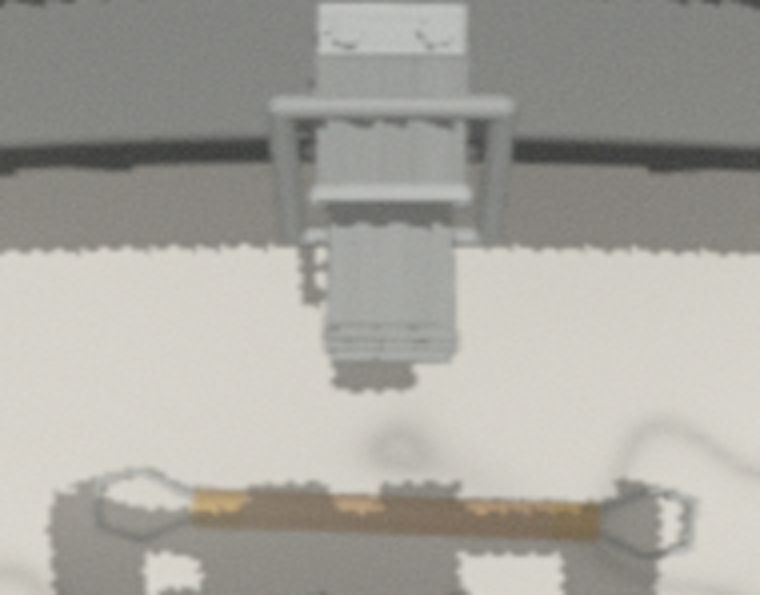

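The bail now lies over the keeper behind the lip, with its bar at full-image (317,90) between the strap's ends. The lever's end is at (317,161). Next I press the lever down from above along its arc.

```bash
python3 -c "
from a import *
tip();go((-.146,0,.16));go((-.146,0,.142));go((-.150,0,.125))"
```

```text
clk 9.7 tip [-1.780e-01  1.000e-04  2.048e-01] F box [1.  0.5 0.4] tilt 0.0 open 0.007 q [-0.1   0.63  0.04  1.85 -0.03  0.67  0.26]
clk 9.7 d [ 0.0006 -0.1066  0.1495] rot [-0.      0.0005  0.0003] mm 55.1 deg 0.1
clk 9.7 d [ 0.0007 -0.1066  0.2095] rot [-0.      0.0005  0.0003] mm 70.5 deg 0.1
clk 9.7 d [ 0.0007 -0.0932  0.2661] rot [-0.      0.0005  0.0003] mm 84.6 deg 0.1
```

Request:
play_rows([
  [[1, 0, -0.08, 0.06, 0, 0, 0], [1, 0, -0.107, 0.15, 0, 0, 0], [1, 0, -0.107, 0.18, 0, 0, 0], [1, 0, -0.107, 0.21, 0, 0, 0]],
])

```text
clock: 10.2
tool_pos: [0.5348, 0.0255, 0.1416]
eef_rot: [0.989, 0.148, -0.001, 0.0]
contact_force: [-0.3, -0.5, 0.3]
opening: 0.006
```

```bash
python3 -c "
from a import *
tip();go((-.146,0,.135));go((-.150,0,.125));go((-.153,0,.107))"
```

```text
clk 10.2 tip [-0.1458 -0.      0.1416] F box [-0.4  0.5  0.3] tilt -0.0 open 0.006 q [-0.15  0.72  0.03  1.93 -0.04  0.5   0.21]
clk 10.2 d [-0.0001  0.0005  0.022 ] rot [0.     0.0004 0.0004] mm 6.6 deg 0.1
clk 10.2 d [-0.      0.0138  0.0553] rot [0.     0.0004 0.0004] mm 17.1 deg 0.1
clk 10.2 d [0.     0.0238 0.1153] rot [0.     0.0004 0.0004] mm 35.3 deg 0.1
```

Request:
play_rows([
  [[1, 0, 0.003, 0.02, 0, 0, 0], [1, 0, 0.008, 0.038, 0, 0, 0], [1, 0, 0.014, 0.055, 0, 0, 0]],
])

```text
clock: 10.58
tool_pos: [0.5377, 0.0176, 0.1264]
eef_rot: [0.989, 0.146, 0.001, 0.002]
contact_force: [-0.1, -7.9, 10.6]
opening: 0.006
```

```bash
python3 -c "
from a import *
tip()
snap('wrist','w12');snap('side','s12')
im=cv2.imread('pics/s12.png')[105:205,275:395]; cv2.imwrite('pics/s12z.png',cv2.resize(im,None,fx=5.5,fy=5.5,interpolation=cv2.INTER_CUBIC))
"
```

```text
clk 10.575 tip [-0.1543 -0.0005  0.1264] F box [-7.5  2.4 10.6] tilt -0.3 open 0.006 q [-0.14  0.74  0.03  1.94 -0.04  0.46  0.21]
```

View pics/w12.png

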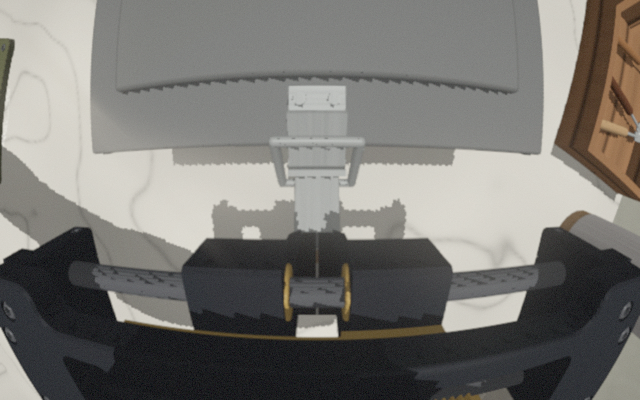

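View pics/s12z.png

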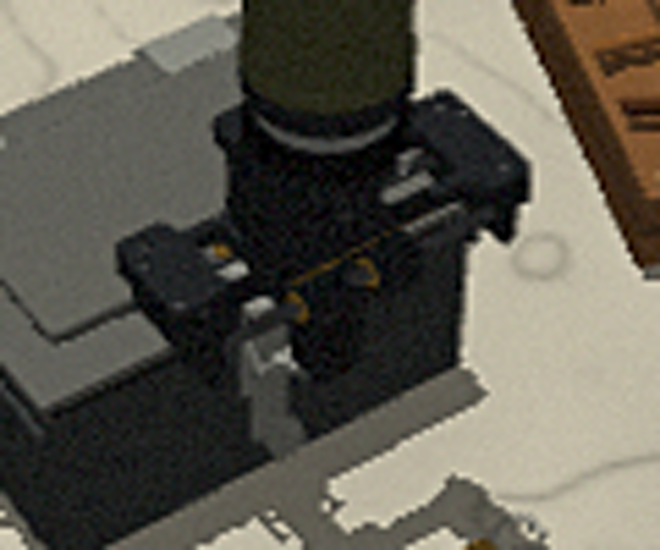

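The finger is pushed outwards, so it slipped outside the lever's end. I'll back up, come further in and press straight down.

Request:
play_rows([
  [[1, 0, 0.01, -0.04, 0, 0, 0], [1, 0, 0.01, -0.09, 0, 0, 0], [1, 0, -0.03, -0.09, 0, 0, 0], [1, 0, -0.06, -0.09, 0, 0, 0]],
])

```text
clock: 11.18
tool_pos: [0.5318, 0.0371, 0.1531]
eef_rot: [0.989, 0.147, 0.001, 0.001]
contact_force: [-0.4, -0.0, -0.4]
opening: 0.005
```

```bash
python3 -c "
from a import *
tip();go((-.138,0,.135));go((-.138,0,.125))
snap('wrist','w13')"
```

```text
clk 11.175 tip [-0.1339 -0.0005  0.1531] F box [ 0.1  0.4 -0.4] tilt -0.2 open 0.005 q [-0.18  0.69  0.04  1.93 -0.05  0.51  0.18]
clk 11.175 d [-0.0019  0.0134  0.0603] rot [ 0.001  -0.0004 -0.0004] mm 18.5 deg 0.2
clk 11.175 d [-0.0019  0.0133  0.0936] rot [ 0.001  -0.0004 -0.0004] mm 28.4 deg 0.2
```

View pics/w13.png

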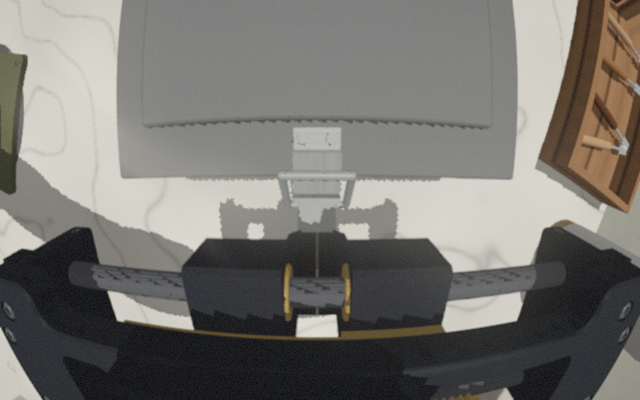

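Request:
play_rows([
  [[1, 0, 0.008, 0.03, 0, 0, 0], [1, 0, 0.012, 0.045, 0, 0, 0], [1, 0, 0.013, 0.06, 0, 0, 0]],
])

```text
clock: 11.6
tool_pos: [0.5322, 0.0342, 0.134]
eef_rot: [0.989, 0.148, -0.0, 0.001]
contact_force: [0.4, -0.1, 0.4]
opening: 0.004
```

```bash
python3 -c "
from a import *
tip();go((-.138,0,.125))"
```

```text
clk 11.6 tip [-1.368e-01 -1.000e-04  1.340e-01] F box [-0.2 -0.4  0.4] tilt -0.1 open 0.004 q [-0.17  0.73  0.03  1.94 -0.04  0.47  0.19]
clk 11.6 d [-0.0004  0.0041  0.03  ] rot [0.0007 0.0002 0.    ] mm 9.1 deg 0.1
```

Request:
play_rows([
  [[1, 0, 0.008, 0.015, 0, 0, 0], [1, 0, 0.014, 0.03, 0, 0, 0]],
])

```text
clock: 11.85
tool_pos: [0.5336, 0.0297, 0.1247]
eef_rot: [0.989, 0.147, -0.0, 0.001]
contact_force: [-0.3, -0.6, 3.7]
opening: 0.01
```

```bash
python3 -c "
from a import *
tip();go((-.146,0,.116))
snap('wrist','w14');snap('side','s14')
im=cv2.imread('pics/s14.png')[105:205,275:395]; cv2.imwrite('pics/s14z.png',cv2.resize(im,None,fx=5.5,fy=5.5,interpolation=cv2.INTER_CUBIC))"
```

```text
clk 11.85 tip [-1.414e-01 -1.000e-04  1.247e-01] F box [-0.5  0.4  3.7] tilt -0.1 open 0.01 q [-0.16  0.74  0.03  1.95 -0.04  0.45  0.2 ]
clk 11.85 d [-0.0002  0.0151  0.0291] rot [ 0.0007  0.0002 -0.0001] mm 9.8 deg 0.1
```

View pics/w14.png

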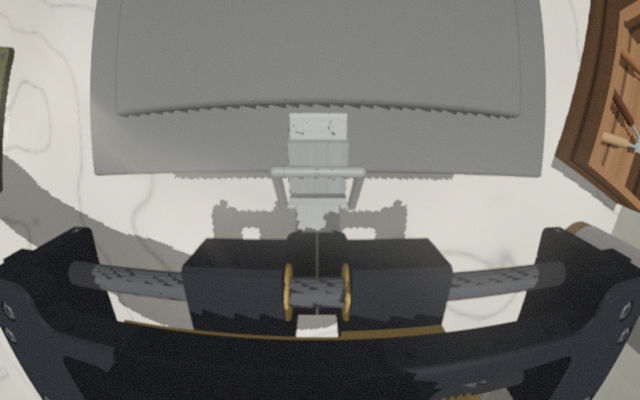

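View pics/s14z.png

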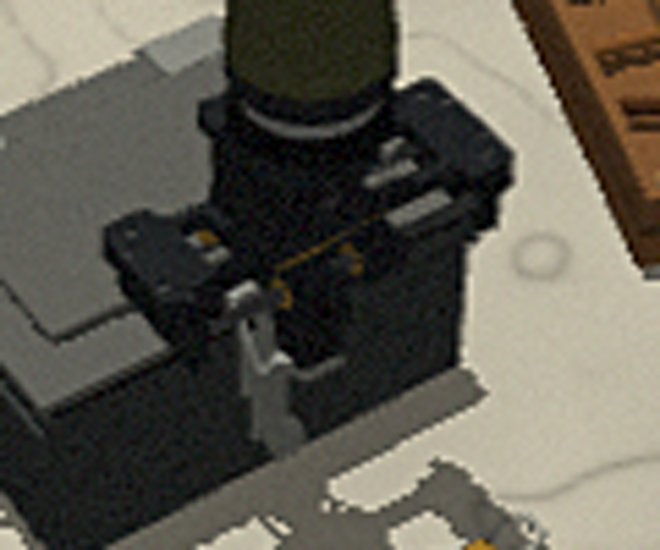

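The lever is being pushed: its end shows at (325,365) in the side crop, in front of the finger, and Fz is 3.7 N. I'll continue along the arc.

Request:
play_rows([
  [[1, 0, 0.008, 0.015, 0, 0, 0], [1, 0, 0.015, 0.03, 0, 0, 0], [1, 0, 0.022, 0.045, 0, 0, 0]],
])

```text
clock: 12.32
tool_pos: [0.5355, 0.0236, 0.111]
eef_rot: [0.989, 0.147, -0.0, 0.001]
contact_force: [-0.0, 1.9, 2.6]
opening: 0.006
```

```bash
python3 -c "
from a import *
tip();go((-.152,0,.10))"
```

```text
clk 12.325 tip [-1.479e-01 -1.000e-04  1.110e-01] F box [ 1.8 -0.5  2.6] tilt -0.1 open 0.006 q [-0.15  0.77  0.03  1.95 -0.04  0.43  0.21]
clk 12.325 d [-0.0004  0.0135  0.0366] rot [ 0.0006  0.0002 -0.0001] mm 11.7 deg 0.1
```

```bash
python3 -c "
from a import *
go((-.165,0,.14),20);go((-.18,0,.14),45)"
```

```text
clk 12.325 d [-0.0004  0.0571 -0.0966] rot [ 1.117e-01  1.000e-04 -2.000e-04] mm 33.7 deg 20.1
clk 12.325 d [-0.0004  0.1071 -0.0965] rot [ 2.506e-01  1.000e-04 -2.000e-04] mm 43.3 deg 45.1
```

Request:
play_rows([
  [[1, 0, 0.01, -0.08, 0.0, 0, 0], [1, 0, 0.06, -0.097, 0.055, 0, 0], [1, 0, 0.107, -0.097, 0.11, 0, 0], [1, 0, 0.107, -0.097, 0.165, 0, 0], [1, 0, 0.107, -0.097, 0.22, 0, 0]],
])

```text
clock: 12.95
tool_pos: [0.5455, -0.0086, 0.1402]
eef_rot: [0.93, 0.138, -0.049, -0.337]
contact_force: [0.1, 0.8, -0.7]
opening: 0.003
```

```bash
python3 -c "
from a import *
tip();go((-.175,0,.13),45)
snap('wrist','w15');snap('side','s15')
im=cv2.imread('pics/s15.png')[105:235,275:395]; cv2.imwrite('pics/s15z.png',cv2.resize(im,None,fx=4.5,fy=4.5,interpolation=cv2.INTER_CUBIC))"
```

```text
clk 12.95 tip [-0.1816 -0.0003  0.1402] F box [ 0.8 -0.3 -0.7] tilt 39.8 open 0.003 q [ 0.5   0.97 -0.46  1.62 -0.29  0.96  0.67]
clk 12.95 d [-0.0011  0.0049  0.0403] rot [ 0.0291 -0.0009 -0.0004] mm 12.2 deg 5.2
```

View pics/w15.png

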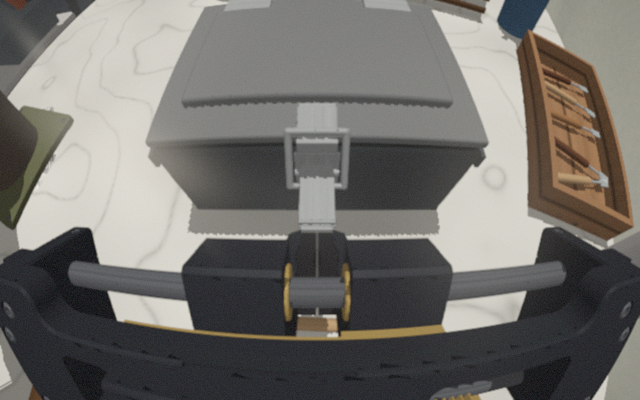

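View pics/s15z.png

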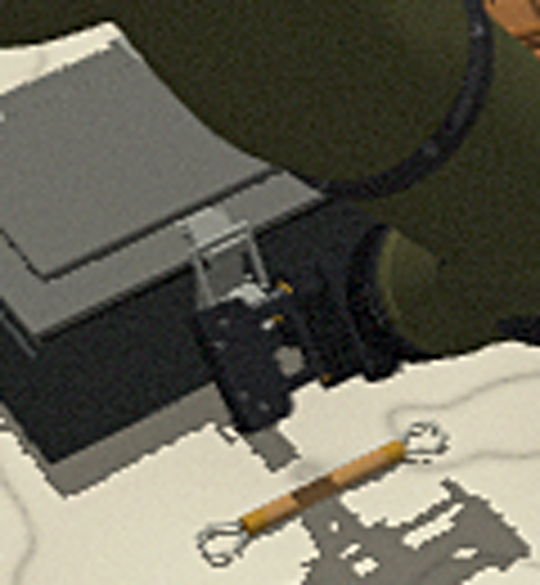

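In the wrist view the bail stays hooked (bar at row 132) and the lever points out with its end at (317,228). The arm reaches the 40° tilt without trouble. Next I approach the lever and continue along the arc.

```bash
python3 -c "
from a import *
for w in ((-.155,0,.128),(-.148,0,.119),(-.147,0,.110),(-.147,0,.104)): go(w,45)"
```

```text
clk 13.05 d [ 0.0056 -0.0631  0.0849] rot [ 0.0305 -0.0009 -0.0037] mm 31.8 deg 5.5
clk 13.05 d [ 0.0055 -0.062   0.1229] rot [ 0.0305 -0.0009 -0.0037] mm 41.3 deg 5.5
clk 13.05 d [ 0.0056 -0.0455  0.1481] rot [ 0.0305 -0.0009 -0.0037] mm 46.5 deg 5.5
clk 13.05 d [ 0.0058 -0.0327  0.1636] rot [ 0.0305 -0.0009 -0.0037] mm 50.1 deg 5.5
```

Request:
play_rows([
  [[1, 0.003, -0.04, 0.04, 0.015, 0, 0], [1, 0.005, -0.063, 0.085, 0.03, 0, -0.003], [1, 0.005, -0.062, 0.123, 0.03, 0, -0.003]],
])

```text
clock: 13.42
tool_pos: [0.5345, 0.0257, 0.1187]
eef_rot: [0.914, 0.136, -0.056, -0.378]
contact_force: [0.1, -0.7, -0.0]
opening: 0.005
```

```bash
python3 -c "
from a import *
tip()
for w in ((-.148,0,.113),(-.147,0,.105),(-.147,0,.0973)): go(w,45)"
```

```text
clk 13.425 tip [-0.1456  0.0002  0.1187] F box [-0.7  0.1 -0. ] tilt 45.0 open 0.005 q [ 0.51  1.03 -0.5   1.65 -0.34  0.92  0.71]
clk 13.425 d [0.0008 0.0191 0.0077] rot [ 0.0002 -0.0002 -0.    ] mm 6.2 deg 0.1
clk 13.425 d [0.0008 0.0356 0.0289] rot [ 0.0002 -0.0002 -0.    ] mm 13.8 deg 0.1
clk 13.425 d [0.0008 0.0538 0.0471] rot [ 0.0002 -0.0002 -0.    ] mm 21.4 deg 0.1
```

Request:
play_rows([
  [[1, 0.001, 0.019, 0.008, 0, 0, 0], [1, 0.001, 0.036, 0.029, 0, 0, 0], [1, 0.001, 0.054, 0.047, 0, 0, 0]],
])

```text
clock: 13.8
tool_pos: [0.5346, 0.0256, 0.0977]
eef_rot: [0.913, 0.137, -0.057, -0.379]
contact_force: [-2.3, 3.5, 4.6]
opening: 0.004
```

```bash
python3 -c "
from a import *
tip()
for w in ((-.1478,0,.0858),(-.1463,0,.0749)): go(w,45)
snap('wrist','w16')"
```

```text
clk 13.8 tip [-0.1457  0.0002  0.0977] F box [4.  1.2 4.6] tilt 45.1 open 0.004 q [ 0.51  1.07 -0.5   1.65 -0.33  0.9   0.72]
clk 13.8 d [0.0006 0.0331 0.0229] rot [-0.0005  0.0002  0.0002] mm 12.1 deg 0.1
clk 13.8 d [0.0006 0.0553 0.0521] rot [-0.0005  0.0002  0.0002] mm 22.8 deg 0.1
```

View pics/w16.png

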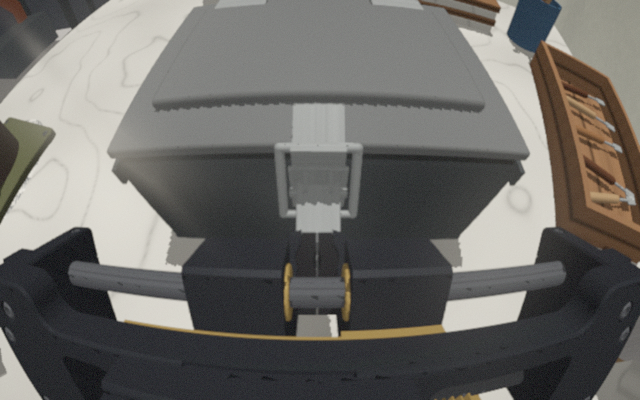

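Request:
play_rows([
  [[1, 0.001, 0.017, 0.012, 0, 0, 0], [1, 0.001, 0.033, 0.023, 0, 0, 0], [1, 0.001, 0.044, 0.037, 0, 0, 0]],
])

```text
clock: 14.22
tool_pos: [0.5332, 0.0302, 0.0835]
eef_rot: [0.911, 0.138, -0.059, -0.385]
contact_force: [-4.0, 9.5, 16.3]
opening: 0.01
```

```bash
python3 -c "
from a import *
tip()
for w in ((-.1463,0,.0749),(-.145,0,.066),(-.1408,0,.0574)): go(w,45)
snap('wrist','w17')"
```

```text
clk 14.225 tip [-1.409e-01  1.000e-04  8.350e-02] F box [10.3  1.1 16.3] tilt 45.8 open 0.01 q [ 0.51  1.1  -0.5   1.65 -0.33  0.89  0.73]
clk 14.225 d [0.0004 0.033  0.0071] rot [-0.0046  0.0015  0.0011] mm 10.1 deg 0.9
clk 14.225 d [0.0004 0.0512 0.0308] rot [-0.0046  0.0015  0.0011] mm 17.9 deg 0.9
clk 14.225 d [0.0005 0.062  0.0609] rot [-0.0046  0.0015  0.0011] mm 26.1 deg 0.9
```

View pics/w17.png

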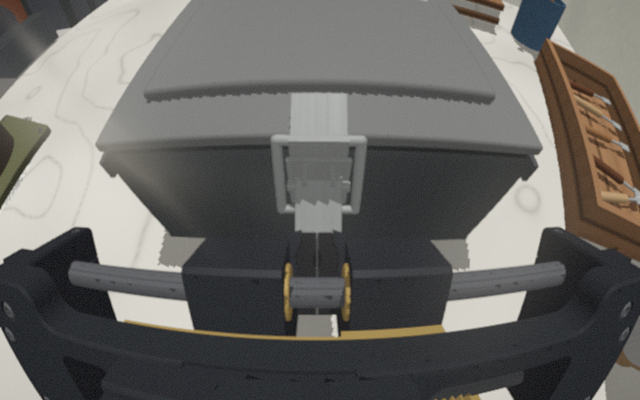

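The reaction (+10,+16 N) points up and towards the box, so the lever's end may be bearing on the finger's flank. Before pressing harder, I'll check the tool geometry under tilt and take the other views.

Run:
```python
from a import *
m=vision.camera_model('wrist');T=m['world_to_cam'];c=-T[:3,:3].T@T[:3,3];st=get_state()
Rt=R.from_quat(st['eef_rot']);print('cam in tool',Rt.inv().apply(c-st['tool_pos']));tip()
M=pickle.load(open('M.pkl','rb'));z=Rt.apply([0,0,1])
for k in (-.05,0,.019):
  w=st['tool_pos']+k*z
  print(k,(proj(M['side'],w)-[275,105])*4.5,(proj(M['scene'],w)-[300,150])*5.5)
snap('side','s17');snap('scene','c17')
im=cv2.imread('pics/s17.png')[105:235,275:395]; cv2.imwrite('pics/s17z.png',cv2.resize(im,None,fx=4.5,fy=4.5,interpolation=cv2.INTER_CUBIC))
im=cv2.imread('pics/c17.png')[150:250,300:420]; cv2.imwrite('pics/c17z.png',cv2.resize(im,None,fx=5.5,fy=5.5,interpolation=cv2.INTER_CUBIC))
```

```text
cam in tool [-0.00063387 -0.06463413 -0.14680252]
clk 14.275 tip [-0.1406  0.0002  0.0831] F box [ 9.7  1.2 12.5] tilt 45.8 open 0.005 q [ 0.51  1.1  -0.5   1.65 -0.33  0.89  0.73]
-0.05 [[283.33764877 331.46840198]] [[155.95406015 286.82832043]]
0 [[248.84268496 332.90312305]] [[225.61068966 323.94664247]]
0.019 [[236.42008336 333.41980624]] [[251.01491483 337.48393558]]
```

View pics/s17z.png

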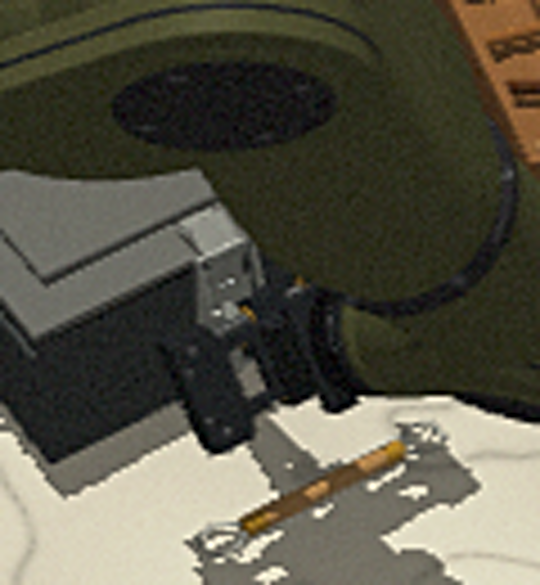

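View pics/c17z.png

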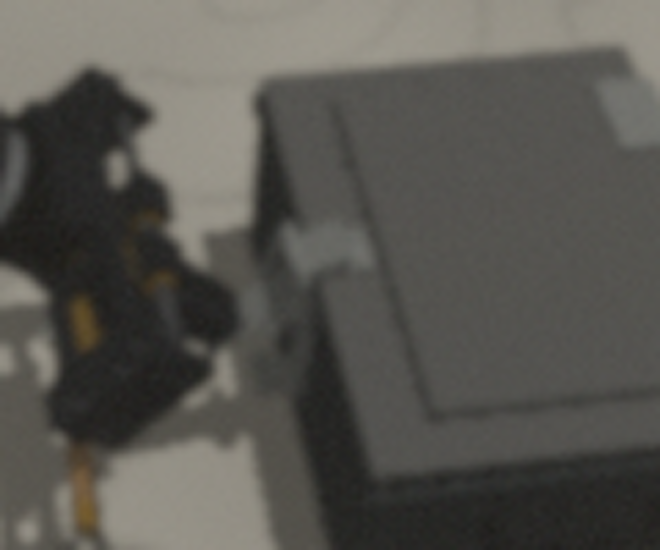

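The tool geometry is consistent. The finger edge is bearing on the inside of the lever's curl because my path asked it to slide outwards. I'll re-plan with the contact at 38 mm radius.

```bash
python3 -c "
from a import *
tip()
for w in ((-.141,0,.079),(-.1425,0,.075),(-.144,0,.069)): go(w,45)"
```

```text
clk 14.375 tip [-0.1408  0.0002  0.083 ] F box [11.4  0.7 10.1] tilt 45.8 open 0.001 q [ 0.5   1.1  -0.5   1.65 -0.33  0.89  0.73]
clk 14.375 d [0.0006 0.0099 0.0088] rot [-0.0043  0.0016  0.0011] mm 4.0 deg 0.9
clk 14.375 d [0.0006 0.0229 0.0146] rot [-0.0043  0.0016  0.0011] mm 8.2 deg 0.9
clk 14.375 d [0.0006 0.0408 0.0249] rot [-0.0043  0.0016  0.0011] mm 14.3 deg 0.9
```

Request:
play_rows([
  [[1, 0, 0.009, 0.009, -0.004, 0, 0], [1, 0, 0.018, 0.018, -0.004, 0, 0]],
])

```text
clock: 14.62
tool_pos: [0.5324, 0.0331, 0.0788]
eef_rot: [0.912, 0.14, -0.059, -0.382]
contact_force: [-4.4, 1.2, 19.5]
opening: 0.007
```

```bash
python3 -c "
from a import *
tip()
for w in ((-.141,0,.075),(-.1425,0,.072),(-.144,0,.069)): go(w,45)"
```

```text
clk 14.625 tip [-0.1379  0.      0.0788] F box [ 2.4  3.9 19.5] tilt 45.5 open 0.007 q [ 0.5   1.1  -0.5   1.65 -0.33  0.87  0.73]
clk 14.625 d [0.0001 0.0164 0.0014] rot [-0.0026  0.0021  0.0019] mm 4.9 deg 0.7
clk 14.625 d [0.     0.0271 0.0049] rot [-0.0026  0.0021  0.0019] mm 8.3 deg 0.7
clk 14.625 d [-0.      0.0377  0.0083] rot [-0.0026  0.0021  0.0019] mm 11.6 deg 0.7
```

The force is now mostly along the lever, against the curl's shoulder. I'll lift off, shift the finger outwards along the lever, and push normal to its face.

```bash
python3 -c "
from a import *
tip()
for w in ((-.142,0,.084),(-.153,0,.075),(-.149,0,.070)): go(w,45)"
```

```text
clk 14.625 tip [-0.1379  0.      0.0788] F box [ 2.4  3.9 19.5] tilt 45.5 open 0.007 q [ 0.5   1.1  -0.5   1.65 -0.33  0.87  0.73]
clk 14.625 d [ 0.     -0.0026 -0.022 ] rot [-0.0026  0.0021  0.0019] mm 6.6 deg 0.7
clk 14.625 d [-0.0003  0.0445 -0.0271] rot [-0.0026  0.0021  0.0019] mm 15.6 deg 0.7
clk 14.625 d [-0.0002  0.047  -0.0059] rot [-0.0026  0.0021  0.0019] mm 14.2 deg 0.7
```

Request:
play_rows([
  [[1, 0, 0, -0.025, -0.003, 0, 0], [1, 0, 0.02, -0.03, -0.003, 0.002, 0.002], [1, 0, 0.045, -0.03, -0.003, 0.002, 0.002], [1, 0, 0.045, -0.03, -0.003, 0.002, 0.002]],
])

```text
clock: 15.12
tool_pos: [0.5371, 0.0166, 0.0741]
eef_rot: [0.914, 0.135, -0.057, -0.377]
contact_force: [0.1, -0.3, 0.3]
opening: 0.008
```

```bash
python3 -c "
from a import *
tip()
for w in ((-.148,0,.071),(-.144,0,.066),(-.1382,0,.0596)): go(w,45)
snap('wrist','w18');snap('scene','c18')
im=cv2.imread('pics/c18.png')[150:250,300:420]; cv2.imwrite('pics/c18z.png',cv2.resize(im,None,fx=5.5,fy=5.5,interpolation=cv2.INTER_CUBIC))
"
```

```text
clk 15.125 tip [-0.1551  0.0003  0.0741] F box [-0.4 -0.   0.3] tilt 44.9 open 0.008 q [ 0.51  1.11 -0.49  1.63 -0.32  0.89  0.74]
clk 15.125 d [ 0.0011 -0.0093  0.024 ] rot [ 0.0007 -0.     -0.0008] mm 7.7 deg 0.2
clk 15.125 d [ 0.0011 -0.007   0.0452] rot [ 0.0007 -0.     -0.0008] mm 13.7 deg 0.2
clk 15.125 d [ 0.0011 -0.0057  0.074 ] rot [ 0.0007 -0.     -0.0008] mm 22.3 deg 0.2
```

View pics/w18.png

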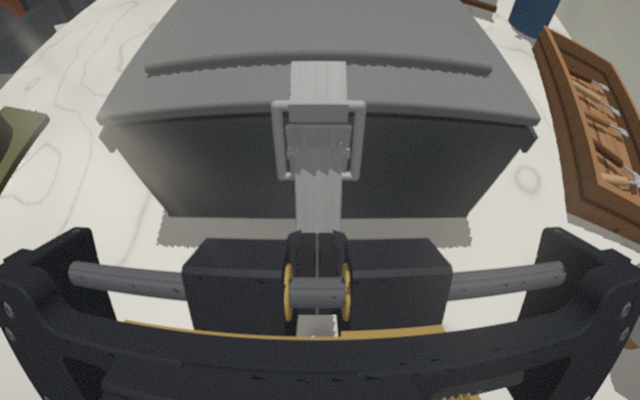

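View pics/c18z.png

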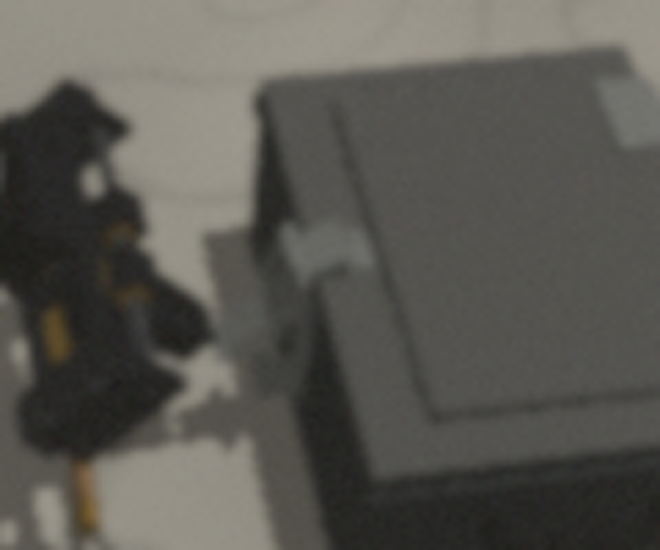

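Request:
play_rows([
  [[1, 0.001, -0.009, 0.02, 0, 0, 0], [1, 0.001, -0.009, 0.035, 0, 0, 0], [1, 0.001, -0.007, 0.045, 0, 0, 0]],
])

```text
clock: 15.6
tool_pos: [0.5342, 0.029, 0.0678]
eef_rot: [0.914, 0.136, -0.057, -0.378]
contact_force: [-0.5, -2.4, 7.9]
opening: 0.005
```

```bash
python3 -c "
from a import *
tip()
for w in ((-.144,0,.066),(-.1382,0,.0596),(-.1311,0,.0564)): go(w,45)"
```

```text
clk 15.6 tip [-0.1423 -0.0004  0.0678] F box [-2.1  1.2  7.9] tilt 45.0 open 0.005 q [ 0.5   1.12 -0.49  1.65 -0.32  0.86  0.74]
clk 15.6 d [-0.0015  0.0081  0.0003] rot [ 0.      0.0001 -0.0001] mm 2.5 deg 0.0
clk 15.6 d [-0.0015  0.0095  0.029 ] rot [ 0.      0.0001 -0.0001] mm 9.2 deg 0.0
clk 15.6 d [-0.0015  0.0003  0.0533] rot [ 0.      0.0001 -0.0001] mm 16.0 deg 0.0
```

Request:
play_rows([
  [[1, -0.001, 0.006, 0.01, 0, 0, 0], [1, -0.001, 0.009, 0.02, 0, 0, 0], [1, -0.001, 0.01, 0.03, 0, 0, 0]],
])

```text
clock: 15.98
tool_pos: [0.5331, 0.0336, 0.0605]
eef_rot: [0.914, 0.136, -0.056, -0.379]
contact_force: [0.5, -3.0, 7.0]
opening: 0.009
```

```bash
python3 -c "
from a import *
tip()
for w in ((-.1382,0,.0596),(-.1345,0,.0575),(-.1311,0,.0564),(-.1234,0,.055)): go(w,45)"
```

```text
clk 15.975 tip [-0.1376 -0.0008  0.0605] F box [-3.   0.4  7. ] tilt 45.1 open 0.009 q [ 0.5   1.13 -0.5   1.66 -0.33  0.84  0.74]
clk 15.975 d [-0.0026  0.0035  0.0007] rot [-0.0003 -0.0002  0.0002] mm 1.3 deg 0.1
clk 15.975 d [-0.0026 -0.0003  0.0144] rot [-0.0003 -0.0002  0.0002] mm 4.4 deg 0.1
clk 15.975 d [-0.0026 -0.0057  0.025 ] rot [-0.0003 -0.0002  0.0002] mm 7.7 deg 0.1
clk 15.975 d [-0.0026 -0.0205  0.0464] rot [-0.0003 -0.0002  0.0002] mm 15.2 deg 0.1
```

Request:
play_rows([
  [[1, -0.002, 0, 0.012, 0, 0, 0], [1, -0.002, -0.005, 0.025, 0, 0, 0], [1, -0.002, -0.009, 0.03, 0, 0, 0]],
])

```text
clock: 16.35
tool_pos: [0.5308, 0.0412, 0.0561]
eef_rot: [0.914, 0.136, -0.055, -0.379]
contact_force: [0.9, -4.0, 2.7]
opening: 0.004
```

```bash
python3 -c "
from a import *
tip()
for w in ((-.1311,0,.0564),(-.127,0,.0555),(-.1234,0,.055)): go(w,45)
snap('wrist','w19')"
```

```text
clk 16.35 tip [-0.1297 -0.0008  0.0561] F box [-4.1  0.3  2.7] tilt 45.0 open 0.004 q [ 0.49  1.13 -0.5   1.67 -0.33  0.81  0.74]
clk 16.35 d [-0.0027  0.0026 -0.0041] rot [-0.     -0.0006  0.0002] mm 1.7 deg 0.1
clk 16.35 d [-0.0027 -0.0049  0.0077] rot [-0.     -0.0006  0.0002] mm 2.9 deg 0.1
clk 16.35 d [-0.0027 -0.0122  0.0174] rot [-0.     -0.0006  0.0002] mm 6.4 deg 0.1
```

View pics/w19.png

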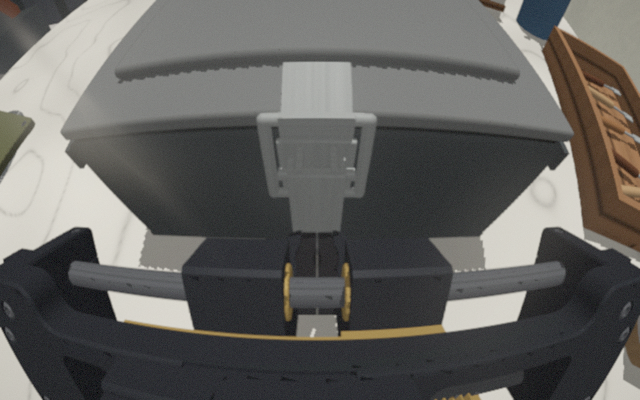

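The lever is near the catch, at about 0.17, with the bail's sides at x=268 and 367 straddling the keeper. Next I press straight towards the wall in small steps, watching the force.

Request:
play_rows([
  [[1, -0.002, -0.006, 0.008, 0, 0, 0], [1, -0.002, -0.011, 0.014, 0, 0, 0]],
])

```text
clock: 16.65
tool_pos: [0.5303, 0.0432, 0.0554]
eef_rot: [0.915, 0.135, -0.054, -0.377]
contact_force: [1.8, -16.2, 12.5]
opening: 0.008
```

Request:
play_rows([
  [[1, 0, -0.01, 0.011, 0, 0, 0], [1, 0, -0.013, 0.014, 0, 0, 0]],
])

```text
clock: 16.9
tool_pos: [0.5302, 0.0444, 0.055]
eef_rot: [0.916, 0.134, -0.052, -0.374]
contact_force: [1.3, -16.2, 13.8]
opening: 0.005
```

```bash
python3 -c "
from a import *
tip()
for w in ((-.127,0,.0555),(-.1234,0,.055)): go(w,45)"
```

```text
clk 16.9 tip [-0.1265 -0.0011  0.055 ] F box [-15.9   3.5  13.8] tilt 44.4 open 0.005 q [ 0.48  1.13 -0.5   1.69 -0.33  0.79  0.74]
clk 16.9 d [-0.0037  0.     -0.0026] rot [ 0.0035 -0.0027 -0.0006] mm 1.4 deg 0.8
clk 16.9 d [-0.0038 -0.0074  0.007 ] rot [ 0.0035 -0.0027 -0.0006] mm 3.3 deg 0.8
```

Request:
play_rows([
  [[1, -0.002, -0.014, 0.01, 0, 0, 0], [1, -0.002, -0.017, 0.012, 0, 0, 0]],
])

```text
clock: 17.15
tool_pos: [0.53, 0.0449, 0.0549]
eef_rot: [0.918, 0.132, -0.05, -0.37]
contact_force: [0.4, -8.6, 3.4]
opening: 0.004
```

```bash
python3 -c "
from a import *
tip()"
```

```text
clk 17.15 tip [-0.1259 -0.0011  0.0549] F box [-8.3  2.1  3.4] tilt 43.9 open 0.004 q [ 0.48  1.12 -0.5   1.7  -0.34  0.77  0.74]
```

Request:
play_rows([
  [[1, -0.002, -0.015, 0.013, 0.003, 0, 0], [1, -0.002, -0.022, 0.019, 0.003, 0, 0]],
])

```text
clock: 17.4
tool_pos: [0.5297, 0.0471, 0.0544]
eef_rot: [0.918, 0.13, -0.048, -0.371]
contact_force: [3.4, -23.7, 16.4]
opening: 0.01
```

```bash
python3 -c "
from a import *
tip()"
```

```text
clk 17.4 tip [-0.1237 -0.0014  0.0544] F box [-23.6   3.7  16.4] tilt 43.9 open 0.01 q [ 0.48  1.12 -0.5   1.7  -0.34  0.76  0.74]
```

Request:
play_rows([
  [[1, 0.003, -0.008, -0.002, 0.003, 0, 0]],
])

```text
clock: 17.52
tool_pos: [0.5302, 0.0459, 0.0556]
eef_rot: [0.918, 0.129, -0.048, -0.373]
contact_force: [-1.2, -1.6, -1.3]
opening: 0.005
```

```bash
python3 -c "
from a import *
tip()
snap('wrist','w20')
im=cv2.imread('pics/w20.png')[50:270,210:420];cv2.imwrite('pics/w20z.png',cv2.resize(im,None,fx=3,fy=2.7,interpolation=cv2.INTER_CUBIC))"
```

```text
clk 17.525 tip [-0.125  -0.0016  0.0556] F box [-1.1  1.6 -1.3] tilt 44.2 open 0.005 q [ 0.49  1.12 -0.5   1.7  -0.34  0.77  0.74]
```

View pics/w20z.png

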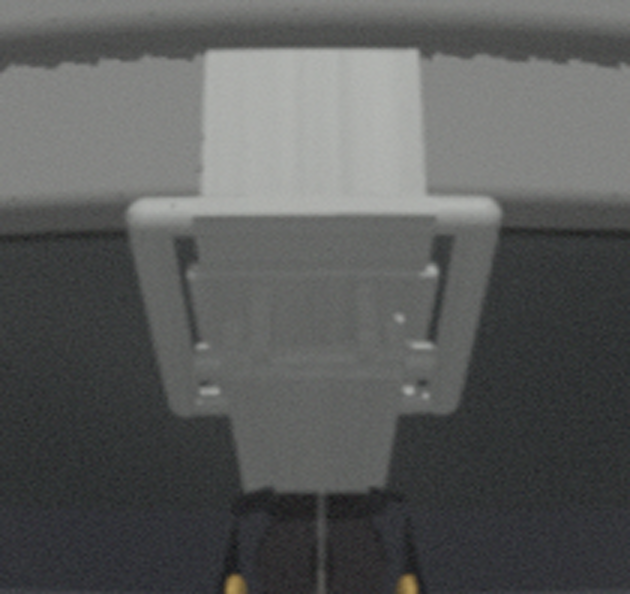

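The bail bar sits behind the keeper, the lever is flat and the lid looks tight. To check for home by feel, I'll re-approach cleanly, a bit lower for more leverage, and compare position against force.

```bash
python3 -c "
from a import *
for w in ((-.131,0,.053),(-.126,0,.053)): go(w,45)"
```

```text
clk 17.575 d [-0.0057  0.0216 -0.0083] rot [ 0.0042 -0.0062 -0.0028] mm 7.1 deg 1.4
clk 17.575 d [-0.006   0.0096  0.0033] rot [ 0.0042 -0.0062 -0.0028] mm 3.5 deg 1.4
```

Request:
play_rows([
  [[1, -0.006, 0.022, -0.008, 0.004, -0.006, -0.003], [1, -0.006, 0.022, -0.008, 0.004, -0.006, -0.003]],
])

```text
clock: 17.82
tool_pos: [0.5298, 0.0401, 0.0522]
eef_rot: [0.914, 0.136, -0.057, -0.379]
contact_force: [0.1, 0.5, -0.1]
opening: 0.004
```

Request:
play_rows([
  [[1, 0, -0.011, 0.011, 0, 0, 0], [1, 0, -0.014, 0.014, 0, 0, 0]],
])

```text
clock: 18.08
tool_pos: [0.5283, 0.0451, 0.052]
eef_rot: [0.914, 0.136, -0.056, -0.378]
contact_force: [-0.1, -7.4, 3.6]
opening: 0.004
```

```bash
python3 -c "
from a import *
tip()"
```

```text
clk 18.075 tip [-0.1252  0.0005  0.052 ] F box [-7.   2.2  3.6] tilt 44.9 open 0.004 q [ 0.48  1.14 -0.5   1.68 -0.33  0.8   0.74]
```

Request:
play_rows([
  [[1, 0, -0.014, 0.011, 0, 0, 0], [1, 0, -0.018, 0.014, 0, 0, 0]],
])

```text
clock: 18.32
tool_pos: [0.5283, 0.0455, 0.0518]
eef_rot: [0.916, 0.135, -0.054, -0.373]
contact_force: [1.5, -21.6, 11.4]
opening: 0.008
```

```bash
python3 -c "
from a import *
tip()"
```

```text
clk 18.325 tip [-0.1248  0.0004  0.0518] F box [-21.1   4.9  11.4] tilt 44.3 open 0.008 q [ 0.48  1.13 -0.5   1.69 -0.33  0.78  0.74]
```

Request:
play_rows([
  [[1, 0, -0.019, 0.015, 0.002, 0, 0], [1, 0, -0.022, 0.017, 0.003, 0, 0]],
])

```text
clock: 18.58
tool_pos: [0.5283, 0.0456, 0.0517]
eef_rot: [0.917, 0.132, -0.052, -0.372]
contact_force: [0.5, -26.8, 14.9]
opening: 0.004
```

```bash
python3 -c "
from a import *
tip()"
```

```text
clk 18.575 tip [-0.1247  0.0003  0.0517] F box [-25.8   7.4  14.9] tilt 44.1 open 0.004 q [ 0.48  1.13 -0.5   1.7  -0.34  0.77  0.74]
```

From 7 N to 26 N the finger moved only 0.5 mm, so the lever is on the rigid stop. The earlier jump at about 23 N was the click. I'll back off and look.

Request:
play_rows([
  [[1, 0, 0.01, -0.02, 0, 0, 0], [1, 0, 0.02, -0.08, 0, 0, 0], [1, 0, 0.03, -0.18, 0, 0, 0], [1, 0, 0, -0.3, 0, 0, 0]],
])

```text
clock: 19.08
tool_pos: [0.5447, -0.0139, 0.1165]
eef_rot: [0.917, 0.132, -0.053, -0.373]
contact_force: [-0.3, 0.2, 1.3]
opening: 0.007
```

```bash
python3 -c "
from a import *
tip()
snap('wrist','w21');snap('side','s21');snap('scene','c21')
im=cv2.imread('pics/w21.png')[90:250,230:410];cv2.imwrite('pics/w21z.png',cv2.resize(im,None,fx=4,fy=3.7,interpolation=cv2.INTER_CUBIC))"
```

```text
clk 19.075 tip [-0.1864  0.002   0.1165] F box [0.3 0.2 1.3] tilt 44.2 open 0.007 q [ 0.54  1.04 -0.47  1.59 -0.31  0.99  0.72]
```

View pics/w21z.png

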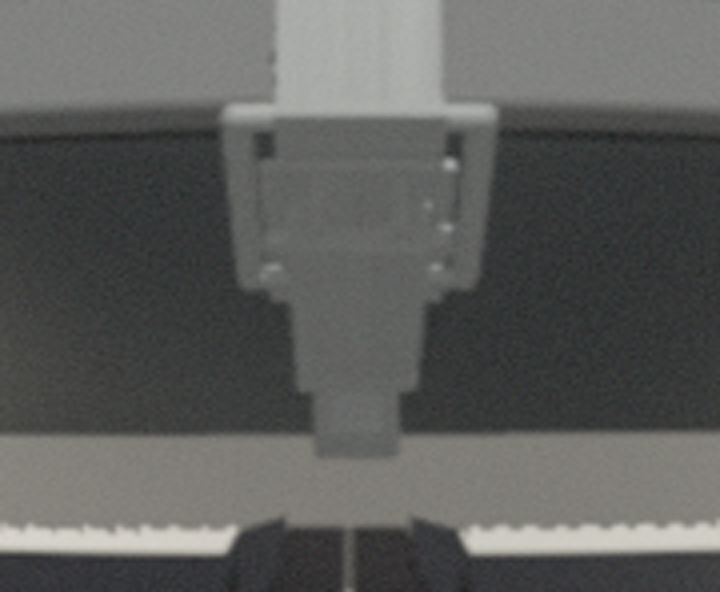

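View pics/s21.png

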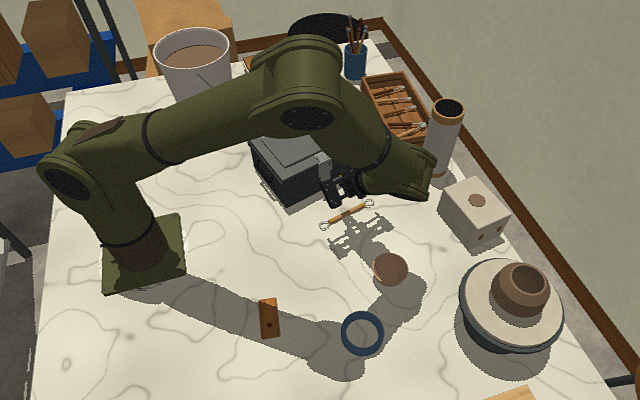

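Lever flat with its end at full-image row 195, catch below it, bar on the keeper. I'll compare this with the computed positions for home.

```bash
python3 -c "
from a import *
m=vision.camera_model('wrist');p=np.load('box.npy')
for L in(0,.05,.1,.15): print(L,projf(m,B2W(p,(-.112-.048*np.sin(L)-.005*np.cos(L),0,.1-.048*np.cos(L)+.005*np.sin(L)))).round(1))
for n,w in dict(seat=(-.1075,0,.1285+.001),pivot=(-.112,0,.1),catchz=(-.112,0,.054)).items(): print(n,projf(m,B2W(p,w)).round(1))
for a in(.005,.022): print(a,projf(m,B2W(p,lidpt(a,.204,.006,.05))))
"
```

```text
0 [[317.1 191.8]]
0.05 [[317.2 194.2]]
0.1 [[317.2 196.5]]
0.15 [[317.3 198.8]]
seat [[317.6 115.5]]
pivot [[317.4 150.2]]
catchz [[317.1 185.2]]
0.005 [[241.44021303 115.09465746]]
0.022 [[240.52260286 111.26875376]]
```

```bash
python3 -c "
from a import *
tip();print(abs(get_state()['qd']).max());print(r.finish_job())"
```

```text
clk 19.225 tip [-0.1873  0.0004  0.1175] F box [ 0.9 -0.6 -1.5] tilt 44.1 open 0.007 q [ 0.54  1.04 -0.48  1.59 -0.31  0.98  0.72]
0.045076550651675006
the job is handed in; nothing more can be done
None
```

I closed the damp box and handed it in after 19.2 s. No verdict was reported, so the result below rests on my own checks.

- **Lid:** I lowered it slowly onto the seal, ending with about 9 N on top.
- **Bail:** I tipped it over so its bar dropped behind the keeper's lip. It stayed hooked through the rest of the job.
- **Lever:** I pushed it down along its arc and pressed it home against the catch.

**Last checks**
- **Home by feel:** pressing along the wall from 7 N to 26 N moved the finger only 0.5 mm, so the lever is on its rigid stop. A jump at about 23 N just before that fits the catch clicking.
- **Home by camera:** relative to the bail bar, the lever's end is where it should be at 0 rad. The absolute pixel rows were 3 to 5 px off, equally for the lid, bar and lever, so I put that down to a small pose error.
- **Force:** the highest reading was about 31 N in total, under the 35 N limit.
- **Clearance:** at hand-in the arm was about 70 mm away from the latch, with only noise on the force sensor. The bystanders in view looked unmoved; I did not measure them, and the brush behind the box was not visible in the last picture I viewed.

**What disagreed**
- **Finger length:** the closed fingertips touched about 19 mm short of the stated nose length, so I used the length found by touch.
- **Slipped presses:** the first press slid off outside the lever's end, and a later one bore on the lever's curl at about 20 N. I corrected both by repositioning the finger.

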